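# Load the vegetable washer and set its timer to the red tab

### The job

Take the purple eggplant out of the crate and lay it gently, without dropping it, flat on the floor of the washer's tub beside the white daikon. Then turn the timer knob until its white pointer points at the red tab on the dial, and let go. Leave the other vegetables in the crate and the daikon in the tub, and do not knock the bottle, punnet, mug or jar about.

Things in the scene. Friction and masses are not known exactly. Their poses are not given: they have to be found in the camera images.
- washer: White countertop vegetable washer, fixed, 320 mm deep (its x) by 280 mm wide (its y). Origin: centre of its underside; the front faces its -x. The front 220 mm is an open tub; the rear 100 mm (x 60 to 160 mm) is a control panel that faces the front, sloping up at 35 degrees from z 105 mm at the tub's rim to z 175 mm at the back
- tub_floor (a point): centre of the floor of the washer's open tub, on its grey surface (washer frame x -50, y 0, z 30 mm); axes as the washer's. Inside, the tub is 200 mm along x and 260 mm along y; walls 10 mm thick, rim 75 mm above the floor
- spout (a point): mouth of a fixed steel spout, 16 mm thick, 224 mm above the table (washer frame x 68, y -112 mm), over the right part of the panel, where it rises at x 140, y -112 mm to z 258 mm
- dial_center (a point): point on the face of the sloped panel at the knob's axis (washer frame x 110, y 45, z 140 mm). Axes as the washer's: the knob's axis leaves the panel at 35 degrees from vertical, leaning to the washer's -x
- timer_knob (a joint): angle of the black timer knob, rad, 0 to 4.71 between stops; grows as it turns clockwise seen from outside the panel. At 0 the pointer aims at the lower left of the dial (135 degrees anticlockwise from straight up the slope); stiff enough to stay where it is left
- set_tab (a joint): angle of the red tab on the white dial, on the same scale as the knob: the pointer aims at the tab when both read the same. The tab is flush and cannot be moved by hand
- knob_grip (a point): where to grip: on the knob's axis, 30 mm above the panel. The knob is a black disc 72 mm across, its top 8 mm above the panel, and across it an upright grip bar 64 mm long, 16 mm thick, its top 40 mm above the panel, with a white line on the pointer's half. Axes: x along the bar to the pointer, z out of the panel along the knob's axis
- pointer_tip (a point): tip of the knob's white pointer, 44 mm from the axis, 3 mm above the panel
- tab_mark (a point): where the pointer's tip must come: on the same circle (44 mm from the axis, 3 mm above the panel), at the middle of the red tab, which is 10 mm wide and lies just outside this circle
- crate: cream open crate, fixed, 220 mm (its x) by 322 mm (its y), 60 mm high, walls and floor 6 mm thick. Origin: centre of its underside. Four vegetables lie in it side by side roughly along its x, about 70 mm apart, in any order
- eggplant: purple, slightly bent eggplant with a green cap at its -x end, lying along its x: purple body from x -74 to 78 mm, cap and stem to -95 mm; 44 mm thick in the middle (38 mm near the cap, 45 mm near the other end). Origin: underside, at the middle; z up as it lies; 110 to 220 g
- eggplant_mid (a point): inside the eggplant at its middle, 22 mm above its underside; axes as the eggplant's
- cucumber: dark green cucumber in the crate, 166 mm along its x, 36 mm thick. Origin: underside, at the middle
- squash: yellow squash in the crate, about 145 mm along its x, 34 to 44 mm thick. Origin: underside, at the middle
- carrot: orange carrot in the crate, about 175 mm along its x, 34 mm tapering to 20 mm thick. Origin: underside, at the middle
- daikon: white daikon lying in the tub along the washer's x, anywhere across its middle, 168 mm long, 48 mm thick. Origin: underside, at the middle
- spray_bottle: standing clear bottle with a red cap, 64 mm across, 190 mm high. Origin: centre of its underside
- punnet: empty clear plastic punnet, 100 by 150 mm, 60 mm high. Origin: centre of its underside
- mug: blue mug, 80 mm across, 90 mm high, handle at its +y. Origin: centre of its underside
- jar: closed jar with a yellow lid, 60 mm across, 75 mm high, on the table between the robot and the gap between crate and washer. Origin: centre of its underside
There are look-alikes about, which are no part of the job. There is more than one size of the eggplant; the job needs the larger.

How it is judged:
On the way, in this order (a step that is already met when the one before it is completed fails the run):
1. the eggplant lies flat on the tub's floor, let go (x of eggplant_mid in the frame of washer between -0.14 and 0.04 m and y of eggplant_mid in the frame of washer between -0.125 and 0.125 m and z of eggplant_mid in the frame of washer below 0.062 m and angle between eggplant's own x axis and vertical between 1.4 and 1.74 rad and contact force between eggplant and the fingers below 0.1 N and linear speed of eggplant below 0.03 m/s), for 0.2 s.
2. the pointer aims at the red tab (distance between pointer_tip and tab_mark below 0.0048 m), for 0.2 s.
At the end, for the whole second after the job is handed in: Eggplant released and at rest flat (within 10 deg) on the tub floor, its middle under 32 mm above it, 10 mm or more from front and rear walls, 5 mm from side walls; pointer tip within 4.8 mm (6 deg) of the tab's middle, knob still; cucumber, squash, carrot in the crate, daikon in the tub (all of step 1 and distance between pointer_tip and tab_mark below 0.0048 m and velocity of joint timer_knob between -0.05 and 0.05 rad/s and x of cucumber in the frame of crate between -0.11 and 0.11 m and y of cucumber in the frame of crate between -0.16 and 0.16 m and z of each of cucumber, squash, carrot in the frame of crate below 0.05 m and x of squash in the frame of crate between -0.11 and 0.11 m and y of squash in the frame of crate between -0.16 and 0.16 m and x of carrot in the frame of crate between -0.11 and 0.11 m and y of carrot in the frame of crate between -0.16 and 0.16 m and z of daikon in the frame of washer below 0.06 m and x of daikon in the frame of washer between -0.15 and 0.05 m and y of daikon in the frame of washer between -0.13 and 0.13 m); the robot touches nothing.
It fails at once if the eggplant is dropped or thrown: it moves faster than 0.8 m/s (a fall of some 33 mm) while the fingers do not touch it (linear speed of eggplant above 0.8 m/s and contact force between eggplant and the fingers below 0.05 N).
It fails at once if another vegetable is lifted out of the crate or the daikon out of the tub (z of any of cucumber, squash, carrot in the frame of crate above 0.09 m or z of daikon in the frame of washer above 0.12 m).
It fails at once if the bottle, punnet, mug or jar is knocked more than 40 mm from its place, or the bottle, mug or jar is tipped over (distance of any of spray_bottle, punnet, mug, jar from where it was at the start of the episode above 0.04 m or angle between any of spray_bottle, mug, jar's own z axis and vertical above 0.6 rad).
It also fails if it takes over 67 s, if anything falls off the work surface, if the arm or the gripper's body presses on something with over 40 N, if the wrist force passes 120 N, or if a joint passes its speed limit or range.

### The arm

A 6-joint arm with a two-finger parallel gripper is mounted at the origin on the work surface. World frame = base frame: x ahead of the robot, y to its left, z up, the work surface at z = 0. Lengths are in m, angles in rad, forces in N, time in s.
With the tool pointing down it reaches from about 0.35 to 0.975 m from the base axis. Payload 17.4 kg.
Tool frame: the origin (TCP) lies at the very end of the fingers, on their centre line; the grasp point (between the pads) lies 19 mm behind it (env.grip_point_offset is the distance from the TCP to the grasp point, in m); z points along the fingers, y is the direction in which the jaws open and shut (so a half turn about z gives the same grasp; the last joint's range is limited). The gripper opens to 85 mm and grips with 20 to 120 N. Pads are 22 mm wide; open, the fingers measure 114 mm over their backs; the gripper's body (76 mm by 85 mm) begins 54 mm behind the grasp point. The pads swing forward as they close: fully open they stand 13 mm farther back than shut.
Start: joints at [1.239, 0.116, 1.442, -0, 1.584, -0.038], TCP at [0.195, 0.646, 0.199] pointing down, gripper open.
Joint ranges: [-2.83, 2.83], [-0.83, 2.19], [0.07, 2.5], [-1.14, 4.28], [0.01, 3], [-2.97, 2.97]. Speed limits (rad/s): [1.89, 1.89, 2.22, 3.14, 3.14, 3.14].

### API

Orientations are given as a unit quaternion [w, x, y, z].
In Python, from bench import env gives the robot as it stands.
- The arm moves only by the tool arm_command, never from a script. Its argument "steps" is a list of rows, each a list of 7 numbers: the gripper command: -1 is shut, 1 is fully open, values between are in proportion, then the shift along the tool's x, y, z in m, then the turn, a rotation vector about the tool's x, y, z in rad. In form: [[fingers, tx, ty, tz, rx, ry, rz], ...]. A call has 1 to 5 rows; each row shifts and turns the pose as measured when the row begins, along the tool's axes as they then stand; what a row does not reach is not made up. A row lasts 1/10 s, in which the tool goes at most 50 mm and 8.59 degrees, less where a joint would pass 70% of its speed; a pose out of reach is approached as far as the arm can. A call with a gripper value outside its range is refused whole. The fingers move at their own pace and stop on an object; "newtons" is the grip in N (left out, the last holds). Time passes only in rows, so rows that do not move let the fingers close. It gives the time, the measured TCP pose, the force and the opening at its end, in the units of the state.
- env.sense(): the state, without advancing time (a new reading comes with each control period).
- env.snapshot(name): name is "side" or "top"; returns (picture, depth): 400x640x3 uint8, red, green, blue; 400x640 float32, m along the optical axis (not along the pixel's ray), 0 where there is no reading.
- env.get_calibration(name): a dict with "K" (3x3 intrinsics, pixels), "view" (4x4, takes a point from world to camera coordinates). Camera axes: x right, y down, z forward; pixel columns grow to the right and rows downward; lengths in m; the calibration is good to about 2 mm. A picture is of the moment at which its call begins. get_calibration takes no time and is no camera call.
- env.finish_job(): hands the job in, once; it reports no verdict.
The state is a dict: "time_s": time; "joint_pos": joint angles; "qd": joint speeds; "tau": joint torques, N m; "ee_pos": TCP position; "eef_rot": TCP orientation; "contact_force": force on the tool from outside, world axes, zero at the start; "moment": the same for the moment, N m; "grip_width": finger opening in m.
Only numpy, scipy, OpenCV 4.12 (cv2) and the standard library are available. Lean on these libraries where they do the work, as an engineer would, in place of code of your own. Each camera call takes 0.05 s, during which the arm holds its last target. There are 200 camera calls.

## Working session

There is one attempt and no reset: what is moved stays moved. The work goes in short steps, Python scripts to look and compute and a tool call to move; the robot and the scene stay as the last step left them, time stands still between calls to the robot, and variables do not carry over. Pictures are saved under pics/ and viewed, about 8 in all and at most 12, crops included, and the job is handed in when it is done.

Besides the shell and the picture viewer there is one more tool, called after "Request:" by a JSON object that holds its "name" and its "arguments". arm_command: Moves the arm, as the interface text tells. Its arguments: {"type":"object","properties":{"steps":{"type":"array","items":{"type":"array","items":{"type":"number"}}},"newtons":{"type":"number"}},"required":["steps"]}

```bash
mkdir -p pics; python3 - <<'E'
from bench import env
import cv2,numpy as np
for n in("top","side"):
    p,d=env.snapshot(n); np.savez(f"{n}0.npz",p=p,d=d); cv2.imwrite(f"pics/{n}0.png",p[:,:,::-1])
    c=env.get_calibration(n); print(n,np.round(c["K"],1).tolist(),np.round(c["view"],3).tolist())
print(env.sense(), env.grip_point_offset)
E
```

```text
top [[383.3, 0.0, 314.7], [0.0, 383.3, 204.6], [0.0, 0.0, 1.0]] [[0.025, -1.0, -0.014, -0.002], [-0.996, -0.023, -0.085, 0.557], [0.085, 0.016, -0.996, 1.224], [0.0, 0.0, 0.0, 1.0]]
side [[363.5, 0.0, 314.3], [0.0, 363.5, 203.5], [0.0, 0.0, 1.0]] [[0.998, -0.066, 0.005, -0.561], [-0.045, -0.727, -0.685, 0.138], [0.049, 0.684, -0.728, 0.887], [0.0, 0.0, 0.0, 1.0]]
{'time_s': 0.1, 'joint_pos': array([ 1.23920507e+00,  1.16458268e-01,  1.44218193e+00, -3.85975487e-06,
        1.58397011e+00, -3.78033216e-02]), 'qd': array([ 9.98997065e-04, -1.86980567e-04, -2.59287177e-03, -1.55772287e-03,
       -1.83531317e-03,  8.03835385e-05]), 'tau': array([ 1.97362868e-03, -7.33672786e+01, -6.33789110e+01, -3.60039883e-05,
        5.32103601e-03, -5.62716116e-05]), 'ee_pos': array([0.19541733, 0.64589805, 0.19823262]), 'eef_rot': array([-9.15484769e-05,  1.46366267e-01,  9.89230336e-01, -5.00526237e-04]), 'contact_force': array([-0.10649476, -0.49078164, -0.14103726]), 'moment': array([-0.01284735, -0.01214136, -0.0264238 ]), 'grip_width': 0.08535867865303769} 0.0187
```

View pics/top0.png

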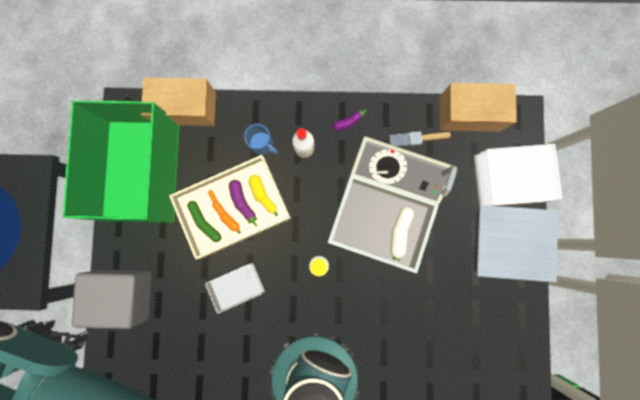

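View pics/side0.png

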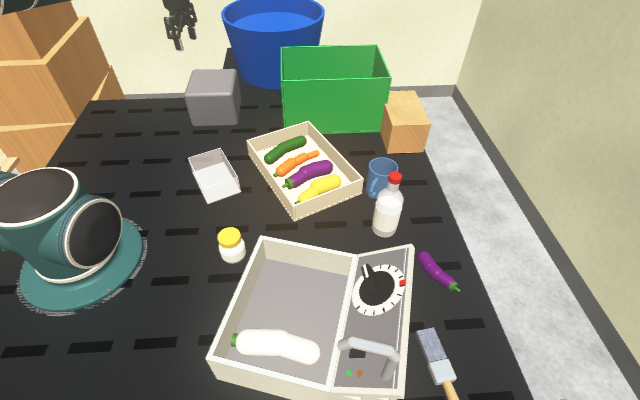

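```bash
cat > h.py <<'E'
from bench import env
import cv2,numpy as np
def cal(n):
    c=env.get_calibration(n); return np.array(c["K"]),np.array(c["view"])
def ray(n,uv,z):
    """pixels -> points on the plane at height z"""
    K,V=cal(n); uv=np.atleast_2d(np.float64(uv)); o=-V[:3,:3].T@V[:3,3]
    r=np.c_[uv,np.ones(len(uv))]@np.linalg.inv(K).T@V[:3,:3]
    return o+r*((z-o[2])/r[:,2])[:,None]
def dep(n,d,uv):
    K,V=cal(n); uv=np.atleast_2d(uv).astype(int); z=d[uv[:,1],uv[:,0]]
    c=(np.c_[uv,np.ones(len(uv))]@np.linalg.inv(K).T)*z[:,None]
    return (c-V[:3,3])@V[:3,:3]
def proj(n,P):
    K,V=cal(n); c=np.atleast_2d(P)@V[:3,:3].T+V[:3,3]; q=c@K.T; return q[:,:2]/q[:,2:]
def blobs(p,lo,hi,amin=30):
    m=cv2.inRange(cv2.cvtColor(p,cv2.COLOR_RGB2HSV),lo,hi)
    k,l,s,c=cv2.connectedComponentsWithStats(m)
    return [np.argwhere(l==i)[:,::-1] for i in range(1,k) if s[i,4]>=amin]
E
python3 - <<'E'
from h import *
for n in("top","side"):
    f=np.load(n+"0.npz");p,d=f["p"],f["d"]
    for nm,lo,hi in(("purple",(135,80,30),(165,255,200)),("green",(35,80,20),(60,255,160)),("red",(0,170,120),(6,255,255)),("red2",(174,170,120),(180,255,255)),("yellow",(22,150,120),(32,255,255)),("orange",(9,150,120),(18,255,255))):
        for b in blobs(p,lo,hi,4):
            if len(b)>3000: continue
            P=dep(n,d,b); P=P[np.isfinite(P).all(1)]
            m=P[:,:2].mean(0); w,v=np.linalg.eigh(np.cov((P[:,:2]-m).T)) ; t=(P[:,:2]-m)@v[:,1]; s=(P[:,:2]-m)@v[:,0]
            if P[:,0].max()<1.2 and abs(m[1])<.8: print(n,nm,b.mean(0).round(1),len(b),"m",m.round(3),"z",np.percentile(P[:,2],[10,50,95]).round(3),"L",np.ptp(t).round(3),"W",np.ptp(s).round(3),"dir",v[:,1].round(2))
f=np.load("top0.npz");d=f["d"]
print("rim",ray("top",[[330,242],[417,271]],.105).round(3).tolist(),"back",ray("top",[[365,137],[456,168]],.175).round(3).tolist())
print("crate",ray("top",[[171,193],[263,156],[290,216],[196,258]],.06).round(3).tolist())
E
python3 - <<'E'
import cv2,numpy as np
t=np.load("top0.npz")["p"][90:280,165:465,::-1]
cv2.imwrite("pics/crop1.png",cv2.resize(t,None,fx=2.6,fy=2.6,interpolation=cv2.INTER_CUBIC))
E
```

```text
top purple [346.6 121.8] 298 m [ 0.832 -0.087] z [0.018 0.028 0.035] L 0.421 W 0.166 dir [-0.86  0.51]
top purple [239.8 199.3] 415 m [0.567 0.252] z [0.039 0.046 0.053] L 0.13 W 0.042 dir [-0.89 -0.46]
top green [166.9 115.3] 55 m [0.814 0.471] z [0.017 0.106 0.183] L 0.618 W 0.01 dir [0.6 0.8]
top green [362.9 111.9] 29 m [ 0.873 -0.142] z [-0.001  0.017  0.027] L 0.03 W 0.019 dir [-0.91  0.41]
top green [145. 115.] 40 m [0.815 0.54 ] z [0.05  0.094 0.13 ] L 0.694 W 0.027 dir [0.54 0.84]
top green [179.  132.5] 4 m [0.794 0.478] z [-0.002 -0.001 -0.001] L 0.011 W 0.001 dir [-1.   -0.07]
top green [177.  163.5] 4 m [0.687 0.478] z [-0.003  0.     0.005] L 0.011 W 0.002 dir [-0.96 -0.27]
top green [176.8 169.3] 6 m [0.667 0.477] z [-0.     0.002  0.002] L 0.014 W 0.004 dir [-0.99  0.15]
top green [175.9 183.2] 14 m [0.62  0.478] z [-0.003 -0.     0.003] L 0.04 W 0.004 dir [-1.   -0.07]
top green [171.  201.3] 42 m [0.557 0.48 ] z [0.003 0.031 0.056] L 0.077 W 0.004 dir [-1.   -0.01]
top green [202.7 222.1] 455 m [0.491 0.369] z [0.034 0.039 0.044] L 0.371 W 0.267 dir [-0.72 -0.7 ]
to
[... 2488 characters left out ...]
ide red [402. 282.] 21 m [ 0.706 -0.21 ] z [0.169 0.172 0.174] L 0.01 W 0.008 dir [0.48 0.88]
side yellow [321.2 186.8] 337 m [0.594 0.181] z [0.029 0.039 0.05 ] L 0.135 W 0.041 dir [-0.89 -0.45]
side yellow [228.8 237. ] 395 m [ 0.363 -0.011] z [0.068 0.075 0.077] L 0.653 W 0.054 dir [-0.3   0.95]
side orange [294.5 162.4] 396 m [0.523 0.3  ] z [0.02  0.031 0.04 ] L 0.16 W 0.033 dir [-0.76 -0.65]
side orange [359.1 372.7] 24 m [ 0.61  -0.348] z [0.135 0.137 0.14 ] L 0.009 W 0.006 dir [0.24 0.97]
rim [[0.438, -0.039, 0.105], [0.359, -0.3, 0.105]] back [[0.744, -0.132, 0.175], [0.659, -0.394, 0.175]]
crate [[0.581, 0.469, 0.06], [0.706, 0.18, 0.06], [0.516, 0.088, 0.06], [0.377, 0.379, 0.06]]
```

View pics/crop1.png

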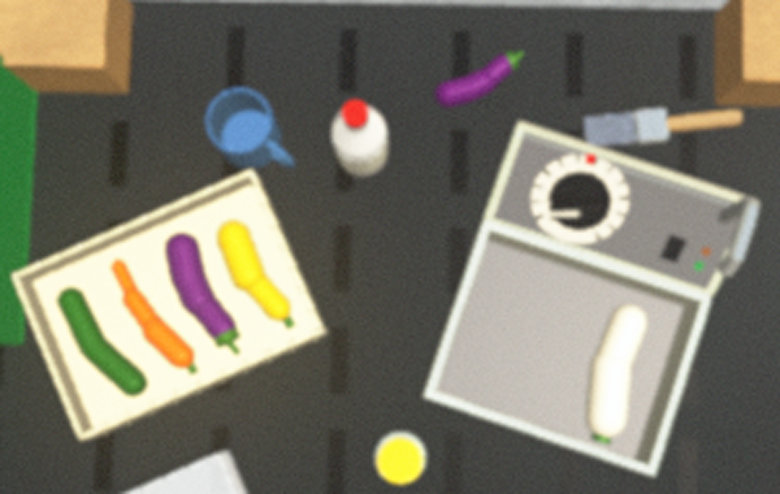

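```bash
cat >> h.py <<'E'
W0=np.array([.550,-.216,0]); WY=np.radians(-17.1)
def w2w(P,o=W0,y=WY):
    c,s=np.cos(y),np.sin(y); return np.atleast_2d(P)@np.array([[c,-s,0],[s,c,0],[0,0,1]]).T+o
E
python3 - <<'E'
from h import *
f=np.load("top0.npz");p,d=f["p"],f["d"]
hsv=cv2.cvtColor(p,cv2.COLOR_RGB2HSV)
roi=np.zeros(p.shape[:2],np.uint8)
q=np.int32([[178,196],[262,162],[284,213],[198,250]]); cv2.fillPoly(roi,[q],1)
def line(lo,hi,z,nm):
    b=[x for x in blobs(p*roi[:,:,None],lo,hi,20)]; b=max(b,key=len)
    P=ray("top",b,z)[:,:2]; m=P.mean(0); v=np.linalg.eigh(np.cov((P-m).T))[1][:,1]; v*=np.sign(v[0]); n=np.array([-v[1],v[0]])
    t=(P-m)@v; s=(P-m)@n
    print(nm,"mean",m.round(3),"ang",np.degrees(np.arctan2(v[1],v[0])).round(1),"t",t.min().round(3),t.max().round(3))
    for a in np.arange(-.08,.09,.02):
        k=abs(t-a)<.01
        if k.sum()>5: print("   t%.2f s %.3f..%.3f  w %.3f"%(a,np.percentile(s[k],2),np.percentile(s[k],98),np.ptp(s[k])), (m+v*a+n*s[k].mean()).round(3))
line((125,50,15),(170,255,255),.028,"egg")
line((21,100,100),(34,255,255),.025,"squash")
line((5,100,100),(19,255,255),.022,"carrot")
# washer outline in both views projected
pts={"FL":(-.16,.14,.105),"FR":(-.16,-.14,.105),"BL":(.16,.14,.175),"BR":(.16,-.14,.175),"dial":(.11,.045,.14),"kneeL":(.06,.14,.105)}
for k,v in pts.items(): print(k,proj("top",w2w(v)).round(0),proj("side",w2w(v)).round(0))
s=np.load("side0.npz")["p"]
a=cv2.resize(s[250:330,335:425,::-1],None,fx=5,fy=5,interpolation=cv2.INTER_CUBIC)
b=cv2.resize(p[140:190,360:415,::-1],None,fx=6,fy=8,interpolation=cv2.INTER_CUBIC)
cv2.imwrite("pics/dial.png",np.hstack([a,b]))
E
```

```text
egg mean [0.57  0.256] ang 27.9 t -0.068 0.066
   t-0.06 s -0.021..0.009  w 0.031 [0.519 0.223]
   t-0.04 s -0.016..0.016  w 0.035 [0.534 0.237]
   t-0.02 s -0.013..0.021  w 0.035 [0.55 0.25]
   t0.00 s -0.014..0.022  w 0.036 [0.568 0.26 ]
   t0.02 s -0.017..0.021  w 0.040 [0.586 0.267]
   t0.04 s -0.021..0.017  w 0.041 [0.606 0.273]
   t0.06 s -0.021..0.013  w 0.036 [0.624 0.281]
squash mean [0.589 0.188] ang 33.5 t -0.077 0.068
   t-0.08 s -0.013..0.001  w 0.014 [0.526 0.139]
   t-0.06 s -0.018..0.011  w 0.032 [0.542 0.151]
   t-0.04 s -0.016..0.014  w 0.032 [0.557 0.165]
   t-0.02 s -0.013..0.021  w 0.037 [0.571 0.179]
   t0.00 s -0.015..0.025  w 0.042 [0.586 0.192]
   t0.02 s -0.020..0.022  w 0.044 [0.605 0.2  ]
   t0.04 s -0.023..0.019  w 0.044 [0.624 0.208]
   t0.06 s -0.020..0.013  w 0.037 [0.642 0.217]
carrot mean [0.523 0.31 ] ang 38.4 t -0.073 0.089
   t-0.08 s -0.013..0.003  w 0.016 [0.463 0.257]
   t-0.06 s -0.018..0.012  w 0.032 [0.478 0.27 ]
   t-0.04 s -0.016..0.015  w 0.033 [0.492 0.285]
   t-0.02 s -0.013..0.018  w 0.032 [0.506 0.299]
   t0.00 s -0.010..0.017  w 0.030 [0.521 0.312]
   t0.02 s -0.010..0.015  w 0.026 [0.537 0.324]
   t0.04 s -0.010..0.015  w 0.026 [0.553 0.336]
   t0.06 s -0.012..0.007  w 0.021 [0.571 0.345]
   t0.08 s -0.014..0.003  w 0.018 [0.589 0.355]
FL [[329. 242.]] [[260. 236.]]
FR [[418. 272.]] [[206. 362.]]
BL [[364. 137.]] [[412. 244.]]
BR [[457. 167.]] [[402. 397.]]
dial [[388. 166.]] [[379. 290.]]
kneeL [[351. 174.]] [[358. 255.]]
```

View pics/dial.png

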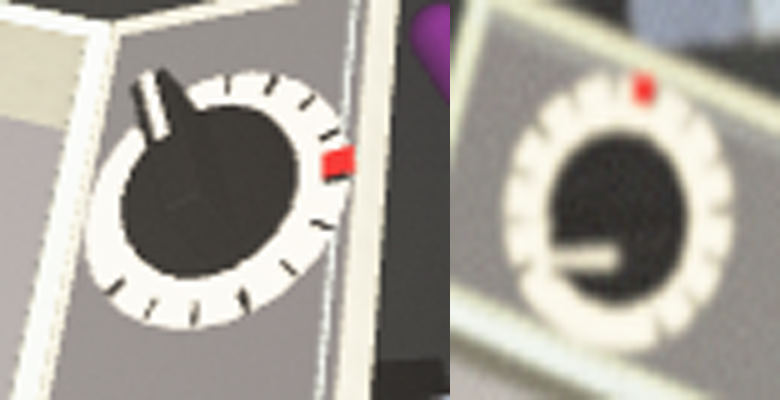

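```bash
cat > plan.py <<'E'
# plan.py x y z yawY(deg of tool y, world) [tilt 0/1 knob] [mm/row] -> rows in tool axes
import sys
from h import *
from scipy.spatial.transform import Rotation as R
a=[float(v) for v in sys.argv[1:]]
s=env.sense(); p=np.array(s["ee_pos"]); q=s["eef_rot"]; r=R.from_quat([q[1],q[2],q[3],q[0]])
y=np.radians(a[3]); v=np.array([np.cos(y),np.sin(y),0])
if len(a)>4 and a[4]:   # knob: a[3] = angle of tool y clockwise from up-slope on the panel
    B=w2w(np.eye(3),o=0)
    up=np.array([np.cos(.6109),0,.57358])@B; u=-B[1]; z=-np.cross(u,up)
    v=up*np.cos(y)+u*np.sin(y)
else: z=np.array([0,0,-1.])
best=min((R.from_matrix(np.c_[np.cross(k*v,z),k*v,z]) for k in(1,-1)),key=lambda T:(r.inv()*T).magnitude())
w=(r.inv()*best).as_rotvec(); dp=np.array(a[:3])-p
lim=(a[5] if len(a)>5 else 40)/1000
n=int(max(1,np.ceil(max(np.linalg.norm(dp)/lim,np.linalg.norm(w)/.14))))
print("t",round(s["time_s"],2),"tcp",p.round(4),"y",r.apply([0,1,0]).round(3),"z",r.apply([0,0,1]).round(3),"F",np.round(s["contact_force"],1),"grip",round(s["grip_width"],4),"q",np.round(s["joint_pos"],2))
print("total rotvec",w.round(3),"dp world",dp.round(4),"tool dp",r.inv().apply(dp).round(4),"n",n)
for i in range(n):
    print(" ",((r*R.from_rotvec(w*i/n)).inv().apply(dp/n)).round(3).tolist(),(w/n).round(3).tolist())
E
python3 plan.py .5675 .2605 .15 117 0 45
python3 - <<'E'
from h import *
B=w2w(np.eye(3),o=0); up=np.array([np.cos(.6109),0,.57358])@B; u=-B[1]; n=np.cross(u,up); C=w2w((.11,.045,.14))[0]
def pan(nm,uv,h):
    K,V=cal(nm); o=-V[:3,:3].T@V[:3,3]; out=[]
    for q in np.atleast_2d(uv):
        r=V[:3,:3].T@np.linalg.inv(K)@np.r_[q,1]; P=o+r*(((C+h*n-o)@n)/(r@n)); out.append([(P-C)@u*1e3,(P-C)@up*1e3])
    return np.array(out)
for nm,line,tab in(("top",[[377,172.1],[388.3,171.9]],[[392.3,151.2]]),("side",[[365,264.4],[367,277]],[[402.7,282.6]])):
    L=pan(nm,line,.04);T=pan(nm,tab,0);v=L[0]-L[1]
    print(nm,"line",L.round(1).tolist(),"dir deg",np.degrees(np.arctan2(*v)).round(1),"tab",T.round(1).tolist(),np.degrees(np.arctan2(*T[0])).round(1),np.linalg.norm(T))
E
```

```text
t 0.1 tcp [0.1954 0.6459 0.1982] y [ 0.29   0.957 -0.001] z [-0.    -0.001 -1.   ] F [-0.1 -0.5 -0.1] grip 0.0854 q [ 1.24  0.12  1.44 -0.    1.58 -0.04]
total rotvec [-0.001 -0.    -0.765] dp world [ 0.3721 -0.3854 -0.0482] tool dp [-0.4677 -0.2611  0.0485] n 12
  [-0.039, -0.022, 0.004] [-0.0, -0.0, -0.064]
  [-0.038, -0.024, 0.004] [-0.0, -0.0, -0.064]
  [-0.036, -0.027, 0.004] [-0.0, -0.0, -0.064]
  [-0.034, -0.029, 0.004] [-0.0, -0.0, -0.064]
  [-0.032, -0.031, 0.004] [-0.0, -0.0, -0.064]
  [-0.03, -0.033, 0.004] [-0.0, -0.0, -0.064]
  [-0.028, -0.035, 0.004] [-0.0, -0.0, -0.064]
  [-0.026, -0.036, 0.004] [-0.0, -0.0, -0.064]
  [-0.023, -0.038, 0.004] [-0.0, -0.0, -0.064]
  [-0.021, -0.039, 0.004] [-0.0, -0.0, -0.064]
  [-0.018, -0.041, 0.004] [-0.0, -0.0, -0.064]
  [-0.016, -0.042, 0.004] [-0.0, -0.0, -0.064]
top line [[-27.3, -13.3], [2.8, -1.8]] dir deg -110.9 tab [[-4.0, 46.8]] -4.9 46.956946597436314
side line [[-32.6, -12.1], [-2.9, -3.3]] dir deg -106.5 tab [[-8.7, 47.3]] -10.5 48.141003616446504
```

Request:
{"name": "arm_command", "arguments": {"steps": [[0.55, -0.039, -0.022, 0.004, 0, 0, -0.064], [0.55, -0.038, -0.024, 0.004, 0, 0, -0.064], [0.55, -0.036, -0.027, 0.004, 0, 0, -0.064], [0.55, -0.034, -0.029, 0.004, 0, 0, -0.064], [0.55, -0.032, -0.031, 0.004, 0, 0, -0.064]]}}

```text
time_s: 0.6
ee_pos: [0.3519, 0.4824, 0.1752]
eef_rot: [-0.001, -0.022, 1.0, -0.002]
contact_force: [0.1, 1.0, 1.3]
grip_width: 0.0663
```

Request:
{"name": "arm_command", "arguments": {"steps": [[0.55, -0.03, -0.033, 0, 0, 0, -0.064], [0.55, -0.028, -0.035, 0, 0, 0, -0.064], [0.55, -0.026, -0.036, 0, 0, 0, -0.064], [0.55, -0.023, -0.038, 0, 0, 0, -0.064], [0.55, -0.021, -0.039, 0, 0, 0, -0.064]]}}

```text
time_s: 1.1
ee_pos: [0.5149, 0.3179, 0.1734]
eef_rot: [-0.002, -0.188, 0.982, -0.002]
contact_force: [1.5, 0.1, -1.2]
grip_width: 0.0658
```

```bash
python3 plan.py .5675 .2605 .10 117 0 40
```

```text
t 1.1 tcp [0.5149 0.3179 0.1734] y [-0.37   0.929 -0.003] z [-0.004 -0.005 -1.   ] F [ 1.5  0.1 -1.2] grip 0.0658 q [ 0.51 -0.02  1.63 -0.    1.54 -1.44]
total rotvec [-0.002 -0.006 -0.093] dp world [ 0.0526 -0.0574 -0.0734] tool dp [-0.028  -0.0726  0.0735] n 3
  [-0.009, -0.024, 0.024] [-0.001, -0.002, -0.031]
  [-0.009, -0.024, 0.024] [-0.001, -0.002, -0.031]
  [-0.008, -0.025, 0.024] [-0.001, -0.002, -0.031]
```

Request:
{"name": "arm_command", "arguments": {"steps": [[0.55, -0.009, -0.024, 0.024, 0, -0.002, -0.031], [0.55, -0.009, -0.024, 0.024, 0, -0.002, -0.031], [0.55, -0.008, -0.025, 0.024, 0, -0.002, -0.031], [0.55, 0, 0, 0, 0, 0, 0]]}}

```text
time_s: 1.5
ee_pos: [0.5728, 0.254, 0.0984]
eef_rot: [0.001, -0.234, 0.972, -0.001]
contact_force: [-0.4, 0.1, 0.1]
grip_width: 0.0663
```

```bash
python3 plan.py .5675 .2605 .10 117 0 40; python3 - <<'E'
from h import *
p,d=env.snapshot("top"); p2,_=env.snapshot("side")
a=cv2.resize(p[140:270,160:300,::-1],None,fx=2.8,fy=2.8,interpolation=cv2.INTER_CUBIC)
b=cv2.resize(p2[80:210,240:380,::-1],None,fx=2.8,fy=2.8,interpolation=cv2.INTER_CUBIC)
cv2.imwrite("pics/pre.png",np.hstack([a,b]))
E
```

```text
t 1.5 tcp [0.5728 0.254  0.0984] y [-0.456  0.89  -0.003] z [ 0.002 -0.003 -1.   ] F [-0.4  0.1  0.1] grip 0.0663 q [ 0.38  0.06  1.67 -0.    1.42 -1.67]
total rotvec [-0.003  0.     0.002] dp world [-0.0053  0.0065  0.0016] tool dp [ 0.0017  0.0082 -0.0016] n 1
  [0.002, 0.008, -0.002] [-0.003, 0.0, 0.002]
```

View pics/pre.png

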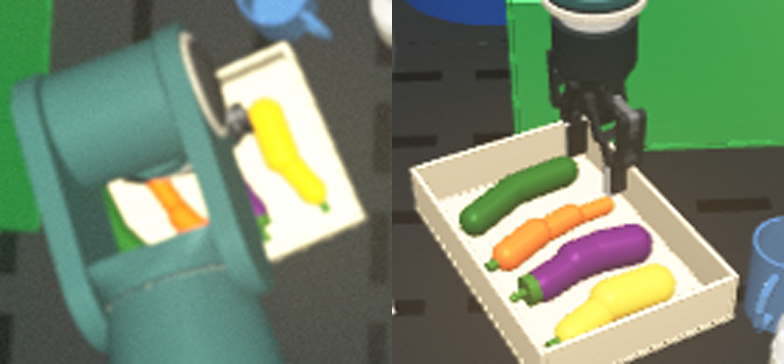

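Request:
{"name": "arm_command", "arguments": {"steps": [[0.55, 0.002, 0.008, 0.012, 0, 0, 0], [0.55, 0, 0, 0.012, 0, 0, 0], [0.55, 0, 0, 0, 0, 0, 0]]}}

```text
time_s: 1.9
ee_pos: [0.5662, 0.2654, 0.0782]
eef_rot: [0.004, -0.235, 0.972, -0.0]
contact_force: [-0.0, 1.1, -1.1]
grip_width: 0.0661
```

```bash
python3 plan.py .5675 .2605 .014 117 0 15; python3 - <<'E'
from h import *
p=np.load("side0.npz")["p"]
for lo,hi,z in(((125,50,15),(170,255,255),.03),((38,60,20),(60,255,160),.028)):
  for b in blobs(p,lo,hi,15):
    c=b.mean(0)
    if 270<c[0]<345 and 155<c[1]<200:
        P=ray("side",b,z)[:,:2]; t=(P-[.566,.257])@[.891,.454]; s=(P-[.566,.257])@[-.454,.891]
        print(c,len(b),P.mean(0).round(3),"t",t.min().round(3),t.max().round(3),"s mid",s[abs(t)<.01].min().round(3) if (abs(t)<.01).any() else "",s[abs(t)<.01].max().round(3) if (abs(t)<.01).any() else "")
E
```

```text
t 1.9 tcp [0.5662 0.2654 0.0782] y [-0.456  0.89  -0.002] z [ 0.007  0.001 -1.   ] F [-0.   1.1 -1.1] grip 0.0661 q [ 0.4   0.06  1.7  -0.    1.38 -1.65]
total rotvec [-0.002  0.007  0.003] dp world [ 0.0013 -0.0049 -0.0642] tool dp [ 0.0015 -0.0048  0.0642] n 5
  [0.0, -0.001, 0.013] [-0.0, 0.001, 0.001]
  [0.0, -0.001, 0.013] [-0.0, 0.001, 0.001]
  [0.0, -0.001, 0.013] [-0.0, 0.001, 0.001]
  [0.0, -0.001, 0.013] [-0.0, 0.001, 0.001]
  [0.0, -0.001, 0.013] [-0.0, 0.001, 0.001]
[311.22241681 171.31698774] 571 [0.571 0.257] t -0.072 0.074 s mid -0.026 0.03
[288.46808511 184.21276596] 47 [0.502 0.208] t -0.098 -0.067 s mid
```

Request:
{"name": "arm_command", "arguments": {"steps": [[0.55, 0.001, -0.004, 0, 0, 0.005, 0.002], [0.55, 0, 0, 0.006, 0, 0, 0], [0.55, 0, 0, 0, 0, 0, 0]]}}

```text
time_s: 2.2
ee_pos: [0.5668, 0.2621, 0.0724]
eef_rot: [0.001, -0.234, 0.972, -0.001]
contact_force: [0.0, -0.2, -0.2]
grip_width: 0.0664
```

```bash
python3 plan.py .5675 .2605 .014 117 0 15
```

```text
t 2.2 tcp [0.5668 0.2621 0.0724] y [-0.456  0.89  -0.002] z [ 0.003 -0.001 -1.   ] F [ 0.  -0.2 -0.2] grip 0.0664 q [ 0.39  0.07  1.7  -0.    1.37 -1.65]
total rotvec [-0.002  0.002  0.002] dp world [ 0.0007 -0.0016 -0.0584] tool dp [ 0.0003 -0.0016  0.0584] n 4
  [0.0, -0.0, 0.015] [-0.001, 0.001, 0.001]
  [0.0, -0.0, 0.015] [-0.001, 0.001, 0.001]
  [0.0, -0.0, 0.015] [-0.001, 0.001, 0.001]
  [0.0, -0.0, 0.015] [-0.001, 0.001, 0.001]
```

Request:
{"name": "arm_command", "arguments": {"steps": [[0.55, 0, -0.0015, 0.015, 0, 0, 0], [0.55, 0, 0, 0.015, 0, 0, 0], [0.55, 0, 0, 0.013, 0, 0, 0], [0.55, 0, 0, 0.01, 0, 0, 0], [0.55, 0, 0, 0.002, 0, 0, 0]]}}

```text
time_s: 2.7
ee_pos: [0.5674, 0.2602, 0.0118]
eef_rot: [0.001, -0.234, 0.972, -0.001]
contact_force: [-0.1, 0.2, -0.9]
grip_width: 0.0659
```

```bash
python3 plan.py .5675 .2605 .014 117 0 15
```

```text
t 2.7 tcp [0.5674 0.2602 0.0118] y [-0.456  0.89  -0.002] z [ 0.003 -0.001 -1.   ] F [-0.1  0.2 -0.9] grip 0.0659 q [ 0.39  0.12  1.75 -0.    1.27 -1.65]
total rotvec [-0.002  0.002  0.002] dp world [0.0001 0.0003 0.0022] tool dp [-0.0002  0.0002 -0.0022] n 1
  [-0.0, 0.0, -0.002] [-0.002, 0.002, 0.002]
```

No contact on the way down; close, then lift.

Request:
{"name": "arm_command", "arguments": {"steps": [[-1, 0, 0, -0.002, 0, 0, 0], [-1, 0, 0, 0, 0, 0, 0], [-1, 0, 0, 0, 0, 0, 0], [-1, 0, 0, 0, 0, 0, 0], [-1, 0, 0, 0, 0, 0, 0]], "newtons": 35}}

```text
time_s: 3.2
ee_pos: [0.57, 0.2616, 0.0191]
eef_rot: [0.004, -0.234, 0.972, -0.0]
contact_force: [-0.5, 1.2, -0.3]
grip_width: -0.0001
```

Request:
{"name": "arm_command", "arguments": {"steps": [[-1, 0, 0, 0, 0, 0, 0], [-1, 0, 0, -0.01, 0, 0, 0], [-1, 0, 0, -0.02, 0, 0, 0], [-1, 0, 0, -0.02, 0, 0, 0], [-1, 0, 0, 0, 0, 0, 0]]}}

```text
time_s: 3.7
ee_pos: [0.5697, 0.2615, 0.0733]
eef_rot: [0.005, -0.234, 0.972, -0.0]
contact_force: [-0.2, -0.5, 0.6]
grip_width: 0.0002
```

```bash
python3 plan.py .5675 .2605 .2 117 0 40
```

```text
t 3.7 tcp [0.5697 0.2615 0.0733] y [-0.456  0.89  -0.003] z [ 0.01   0.002 -1.   ] F [-0.2 -0.5  0.6] grip 0.0002 q [ 0.39  0.07  1.7  -0.    1.36 -1.65]
total rotvec [-0.003  0.009  0.002] dp world [-0.0022 -0.001   0.1267] tool dp [ 0.0012 -0.0003 -0.1267] n 4
  [0.0, -0.0, -0.032] [-0.001, 0.002, 0.0]
  [0.0, -0.0, -0.032] [-0.001, 0.002, 0.0]
  [0.0, -0.0, -0.032] [-0.001, 0.002, 0.0]
  [0.001, -0.0, -0.032] [-0.001, 0.002, 0.0]
```

```bash
python3 - <<'E'
from h import *
p,d=env.snapshot("top"); p2,_=env.snapshot("side")
a=cv2.resize(p[140:270,160:300,::-1],None,fx=2.8,fy=2.8,interpolation=cv2.INTER_CUBIC)
b=cv2.resize(p2[80:210,240:380,::-1],None,fx=2.8,fy=2.8,interpolation=cv2.INTER_CUBIC)
cv2.imwrite("pics/miss.png",np.hstack([a,b]))
s=env.sense(); print(proj("side",s["ee_pos"]),proj("top",s["ee_pos"]))
E
```

```text
[[310.57942273 159.65568937]] [[235.18398594 197.88266663]]
```

View pics/miss.png

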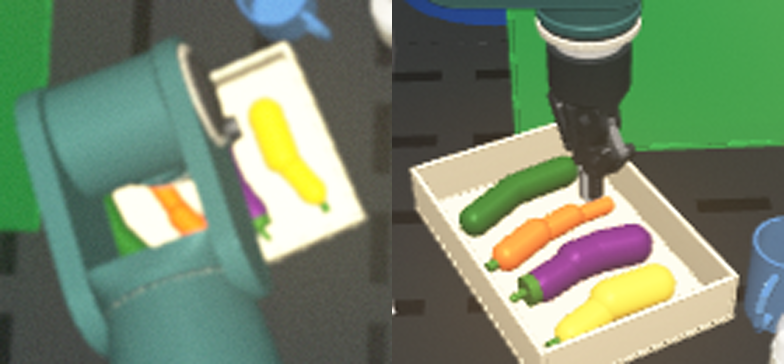

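```bash
python3 - <<'E'
from h import *
p,d=env.snapshot("side"); s=env.sense(); print(s["ee_pos"])
K,V=cal("side")
print("expected depth",(V@np.r_[s["ee_pos"],1])[2])
for v in range(128,166,3):
    print(v,[(p[v,u].tolist(),dep("side",d,[u,v])[0].round(3).tolist()) for u in (309,312)])
E
```

```text
[0.56834667 0.26098302 0.06952549]
expected depth 1.0421783922764478
128 [([65, 60, 50], [0.564, 0.236, 0.196]), ([64, 58, 47], [0.571, 0.232, 0.199])]
131 [([68, 60, 50], [0.564, 0.239, 0.185]), ([61, 55, 43], [0.571, 0.233, 0.189])]
134 [([70, 62, 52], [0.564, 0.242, 0.174]), ([69, 62, 51], [0.572, 0.245, 0.171])]
137 [([71, 62, 51], [0.564, 0.245, 0.162]), ([80, 74, 65], [0.572, 0.255, 0.154])]
140 [([72, 63, 51], [0.564, 0.244, 0.153]), ([71, 62, 50], [0.571, 0.229, 0.164])]
143 [([173, 165, 154], [0.564, 0.25, 0.139]), ([71, 61, 48], [0.571, 0.23, 0.153])]
146 [([174, 166, 155], [0.564, 0.254, 0.125]), ([77, 67, 55], [0.572, 0.25, 0.128])]
149 [([174, 166, 154], [0.564, 0.253, 0.116]), ([79, 69, 56], [0.572, 0.248, 0.119])]
152 [([191, 174, 159], [0.564, 0.251, 0.106]), ([254, 176, 87], [0.578, 0.347, 0.029])]
155 [([255, 185, 80], [0.568, 0.341, 0.023]), ([254, 166, 74], [0.578, 0.342, 0.022])]
158 [([235, 122, 60], [0.568, 0.335, 0.016]), ([241, 215, 167], [0.578, 0.347, 0.005])]
161 [([254, 253, 240], [0.568, 0.333, 0.006]), ([254, 252, 240], [0.577, 0.333, 0.005])]
164 [([144, 69, 134], [0.564, 0.269, 0.048]), ([157, 72, 148], [0.573, 0.266, 0.05])]
```

```bash
python3 - <<'E'
from h import *
for i in range(4):
    s=env.sense(); print(round(s["time_s"],2),s["ee_pos"].round(4),np.round(s["joint_pos"],4),np.round(s["qd"],3)); p,d=env.snapshot("side")
for v in range(84,156,4):
    P=np.array([dep("side",d,[u,v])[0] for u in range(285,335)]); k=(P[:,1]<.31)&(P[:,1]>.15)&(P[:,2]>.06)
    if k.any(): print(v,"x",P[k,0].min().round(3),P[k,0].max().round(3),"y",np.percentile(P[k,1],[5,95]).round(3),"z",np.median(P[k,2]).round(3))
E
```

```text
3.85 [0.5683 0.261  0.0695] [ 0.3907  0.0696  1.7038 -0.002   1.3628 -1.6527] [ 0.002  0.011  0.01   0.002 -0.003 -0.001]
3.9 [0.5682 0.2609 0.0691] [ 0.3907  0.07    1.7042 -0.002   1.3628 -1.6528] [-0.001  0.007  0.004  0.     0.001  0.001]
3.95 [0.5681 0.2609 0.0689] [ 0.3907  0.0702  1.7042 -0.0019  1.3629 -1.6528] [-0.001  0.002  0.001 -0.002  0.002 -0.   ]
4.0 [0.5681 0.2609 0.069 ] [ 0.3907  0.0702  1.7041 -0.002   1.3629 -1.6528] [ 0.     0.002 -0.003 -0.    -0.    -0.002]
84 x 0.523 0.61 y [0.175 0.249] z 0.344
88 x 0.525 0.611 y [0.217 0.243] z 0.315
92 x 0.524 0.607 y [0.215 0.24 ] z 0.306
96 x 0.531 0.604 y [0.217 0.254] z 0.297
100 x 0.531 0.601 y [0.23  0.246] z 0.277
104 x 0.53 0.601 y [0.223 0.246] z 0.271
108 x 0.532 0.602 y [0.223 0.245] z 0.261
112 x 0.532 0.602 y [0.223 0.245] z 0.248
116 x 0.532 0.594 y [0.224 0.302] z 0.237
120 x 0.534 0.591 y [0.227 0.298] z 0.214
124 x 0.537 0.593 y [0.225 0.293] z 0.207
128 x 0.542 0.591 y [0.221 0.282] z 0.196
132 x 0.544 0.603 y [0.213 0.277] z 0.182
136 x 0.551 0.606 y [0.204 0.268] z 0.185
140 x 0.557 0.594 y [0.208 0.259] z 0.166
144 x 0.556 0.58 y [0.228 0.258] z 0.134
148 x 0.556 0.58 y [0.248 0.259] z 0.12
152 x 0.561 0.572 y [0.251 0.256] z 0.104
```

Request:
{"name": "arm_command", "arguments": {"steps": [[0.55, 0, 0, 0.01, 0, -0.007, 0], [0.55, 0, 0, 0.01, 0, 0, 0], [0.55, 0, 0, 0.01, 0, 0, 0], [0.55, 0, 0, 0, 0, 0, 0], [0.55, 0, 0, 0, 0, 0, 0]]}}

```text
time_s: 4.55
ee_pos: [0.5675, 0.2605, 0.0339]
eef_rot: [0.004, -0.234, 0.972, 0.0]
contact_force: [0.2, 0.4, -0.0]
grip_width: 0.0663
```

```bash
python3 plan.py .5675 .2605 -.02 117 0 15; python3 - <<'E'
from h import *
p,d=env.snapshot("side"); env.sense()
uv=np.argwhere(np.ones((90,90)))[:,::-1]+[270,100]
P=dep("side",d,uv); ok=(P[:,2]>.056)&(P[:,2]<.12)&(P[:,1]>.17)&(P[:,1]<.36)&(p[uv[:,1],uv[:,0]].max(1)<200)
rel=P-[.566,.2575,0]; t=rel[:,:2]@[.891,.454]; s=rel[:,:2]@[-.454,.891]; ok&=(abs(t)<.03)
for z0 in np.arange(.05,.12,.01):
    for sg in(-1,1):
        k=ok&(abs(P[:,2]-z0-.005)<.005)&(s*sg>0)
        if k.sum()>2: print("z%.2f"%z0,sg,k.sum(),"t",t[k].min().round(3),t[k].max().round(3),"s",s[k].min().round(3),s[k].max().round(3))
cv2.imwrite("pics/open.png",cv2.resize(p[100:200,250:370,::-1],None,fx=5,fy=5,interpolation=cv2.INTER_CUBIC))
E
```

```text
t 4.55 tcp [0.5675 0.2605 0.0339] y [-0.456  0.89  -0.002] z [ 0.009  0.002 -1.   ] F [ 0.2  0.4 -0. ] grip 0.0663 q [ 0.39  0.09  1.74 -0.    1.3  -1.65]
total rotvec [-0.002  0.009  0.002] dp world [ 0.     -0.     -0.0539] tool dp [0.0005 0.     0.0539] n 4
  [0.0, 0.0, 0.013] [-0.0, 0.002, 0.0]
  [0.0, 0.0, 0.013] [-0.0, 0.002, 0.0]
  [0.0, -0.0, 0.013] [-0.0, 0.002, 0.0]
  [0.0, -0.0, 0.013] [-0.0, 0.002, 0.0]
z0.07 -1 7 t -0.008 0.008 s -0.038 -0.03
z0.07 1 10 t -0.005 0.011 s 0.035 0.039
z0.08 -1 21 t -0.008 0.009 s -0.045 -0.029
z0.08 1 20 t -0.009 0.011 s 0.033 0.037
z0.09 -1 22 t -0.009 0.007 s -0.046 -0.031
z0.09 1 22 t -0.008 0.013 s 0.034 0.041
z0.10 -1 16 t -0.009 0.005 s -0.047 -0.031
z0.10 1 22 t -0.01 0.013 s 0.031 0.041
z0.11 -1 8 t -0.011 -0.005 s -0.054 -0.033
z0.11 1 20 t -0.011 0.009 s 0.034 0.057
```

View pics/open.png

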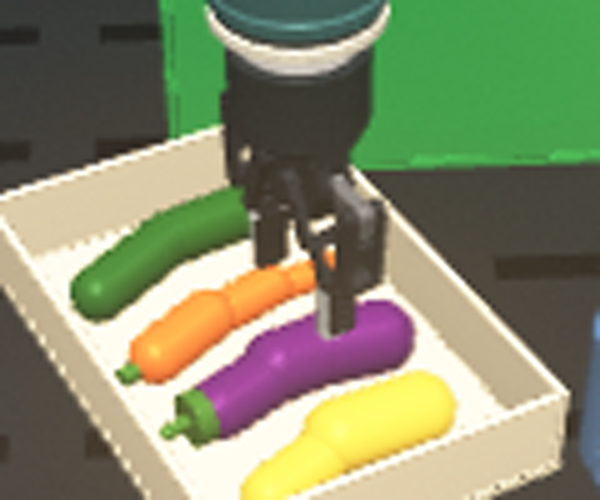

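Request:
{"name": "arm_command", "arguments": {"steps": [[0.55, 0, 0, 0.014, 0, 0, 0], [0.55, 0, 0, 0.014, 0, 0, 0], [0.55, 0, 0, 0.014, 0, 0, 0], [0.55, 0, 0, 0.01, 0, 0, 0], [0.55, 0, 0, 0, 0, 0, 0]]}}

```text
time_s: 5.1
ee_pos: [0.5677, 0.2605, -0.0231]
eef_rot: [0.004, -0.234, 0.972, 0.0]
contact_force: [0.0, -0.4, -0.2]
grip_width: 0.0661
```

```bash
python3 plan.py .5675 .2605 -.02 117 0 15
```

```text
t 5.1 tcp [ 0.5677  0.2605 -0.0231] y [-0.456  0.89  -0.002] z [ 0.008  0.002 -1.   ] F [ 0.  -0.4 -0.2] grip 0.0661 q [ 0.39  0.15  1.78 -0.    1.21 -1.65]
total rotvec [-0.002  0.008  0.002] dp world [-0.0002 -0.      0.0031] tool dp [ 0.0001  0.     -0.0031] n 1
  [0.0, 0.0, -0.003] [-0.002, 0.008, 0.002]
```

Request:
{"name": "arm_command", "arguments": {"steps": [[-1, 0, 0, -0.002, 0, 0, 0], [-1, 0, 0, 0, 0, 0, 0], [-1, 0, 0, 0, 0, 0, 0], [-1, 0, 0, 0, 0, 0, 0], [-1, 0, 0, 0, 0, 0, 0]], "newtons": 35}}

```text
time_s: 5.6
ee_pos: [0.5681, 0.2608, -0.02]
eef_rot: [0.005, -0.234, 0.972, 0.0]
contact_force: [0.6, -0.3, -1.8]
grip_width: 0.0428
```

```bash
python3 plan.py .5675 .2605 .03 117 0 15
```

```text
t 5.6 tcp [ 0.5681  0.2608 -0.02  ] y [-0.455  0.89  -0.002] z [ 0.009  0.002 -1.   ] F [ 0.6 -0.3 -1.8] grip 0.0428 q [ 0.39  0.15  1.78 -0.    1.21 -1.65]
total rotvec [-0.002  0.009  0.002] dp world [-0.0006 -0.0003  0.05  ] tool dp [ 0.0002 -0.0001 -0.05  ] n 4
  [0.0, -0.0, -0.012] [-0.0, 0.002, 0.0]
  [0.0, -0.0, -0.012] [-0.0, 0.002, 0.0]
  [0.0, -0.0, -0.012] [-0.0, 0.002, 0.0]
  [0.0, 0.0, -0.012] [-0.0, 0.002, 0.0]
```

Request:
{"name": "arm_command", "arguments": {"steps": [[-1, 0, 0, -0.01, 0, -0.004, 0], [-1, 0, 0, -0.03, 0, -0.004, 0], [-1, 0, 0, -0.04, 0, 0, 0], [-1, 0, 0, -0.04, 0, 0, 0], [-1, 0, 0, -0.04, 0, 0, 0]]}}

```text
time_s: 6.1
ee_pos: [0.5626, 0.2586, 0.1415]
eef_rot: [0.004, -0.234, 0.972, 0.0]
contact_force: [-0.4, 0.4, -1.8]
grip_width: 0.0428
```

```bash
python3 plan.py .527 -.162 .15 72 0 40;  python3 - <<'E'
from h import *
f=np.load("top0.npz");p,d=f["p"],f["d"]
hsv=cv2.cvtColor(p,cv2.COLOR_RGB2HSV)
m=cv2.inRange(hsv[200:270,385:425],(0,0,225),(180,60,255)); 
uv=np.argwhere(m)[:,::-1]+[385,200]; P=ray("top",uv,.054); c,s=np.cos(WY),np.sin(WY); q=(P-W0)[:,:2]@np.array([[c,-s],[s,c]])
k=(q[:,0]>-.14)&(q[:,0]<.04)&(q[:,1]>-.12); q=q[k]
print(len(q),"daikon washer x",np.percentile(q[:,0],[2,50,98]).round(3),"y",np.percentile(q[:,1],[2,50,98]).round(3))
E
```

```text
t 6.1 tcp [0.5626 0.2586 0.1415] y [-0.456  0.89  -0.001] z [ 0.008  0.003 -1.   ] F [-0.4  0.4 -1.8] grip 0.0428 q [ 0.39  0.01  1.65 -0.    1.48 -1.65]
total rotvec [0.002 0.009 0.787] dp world [-0.0356 -0.4206  0.0085] tool dp [ 0.2232 -0.3582 -0.01  ] n 11
  [0.02, -0.033, -0.001] [0.0, 0.001, 0.072]
  [0.018, -0.034, -0.001] [0.0, 0.001, 0.072]
  [0.015, -0.035, -0.001] [0.0, 0.001, 0.072]
  [0.013, -0.036, -0.001] [0.0, 0.001, 0.072]
  [0.01, -0.037, -0.001] [0.0, 0.001, 0.072]
  [0.008, -0.038, -0.001] [0.0, 0.001, 0.072]
  [0.005, -0.038, -0.001] [0.0, 0.001, 0.072]
  [0.002, -0.038, -0.001] [0.0, 0.001, 0.072]
  [-0.001, -0.038, -0.001] [0.0, 0.001, 0.072]
  [-0.003, -0.038, -0.001] [0.0, 0.001, 0.072]
  [-0.006, -0.038, -0.001] [0.0, 0.001, 0.072]
648 daikon washer x [-0.131 -0.06   0.017] y [-0.094 -0.07  -0.047]
```

Request:
{"name": "arm_command", "arguments": {"steps": [[-1, 0.02, -0.033, -0.003, 0, 0, 0.072], [-1, 0.018, -0.034, -0.002, 0, 0, 0.072], [-1, 0.015, -0.035, -0.001, 0, 0, 0.072], [-1, 0.013, -0.036, -0.001, 0, 0, 0.072], [-1, 0.01, -0.037, -0.001, 0, 0, 0.072]]}}

```text
time_s: 6.6
ee_pos: [0.5479, 0.0661, 0.1611]
eef_rot: [0.012, -0.054, 0.998, 0.003]
contact_force: [-0.4, 0.8, -2.0]
grip_width: 0.0429
```

Request:
{"name": "arm_command", "arguments": {"steps": [[-1, 0.008, -0.038, -0.001, 0, 0, 0.072], [-1, 0.005, -0.038, -0.001, 0, 0, 0.072], [-1, 0.002, -0.036, -0.001, 0, 0, 0.072], [-1, 0, -0.025, 0, 0, 0, 0.072], [-1, 0, -0.01, 0, 0, 0, 0.05]]}}

```text
time_s: 7.1
ee_pos: [0.5294, -0.0901, 0.1679]
eef_rot: [0.014, 0.124, 0.992, 0.005]
contact_force: [0.4, 0.2, -1.7]
grip_width: 0.043
```

```bash
python3 plan.py .527 -.162 .12 72 0 30
```

```text
t 7.1 tcp [ 0.5294 -0.0901  0.1679] y [0.246 0.969 0.013] z [ 0.03   0.006 -1.   ] F [ 0.4  0.2 -1.7] grip 0.043 q [-0.22 -0.2   1.8   0.01  1.52 -1.55]
total rotvec [0.014 0.027 0.066] dp world [-0.0024 -0.0719 -0.0479] tool dp [-0.0141 -0.0709  0.0474] n 3
  [-0.005, -0.024, 0.016] [0.005, 0.009, 0.022]
  [-0.005, -0.023, 0.016] [0.005, 0.009, 0.022]
  [-0.006, -0.023, 0.016] [0.005, 0.009, 0.022]
```

Request:
{"name": "arm_command", "arguments": {"steps": [[-1, -0.005, -0.024, 0, 0.005, 0.009, 0.022], [-1, -0.005, -0.023, 0, 0.005, 0.009, 0.022], [-1, -0.005, -0.018, 0.02, 0.004, 0.009, 0.02], [-1, 0, 0, 0.02, 0, 0, 0], [-1, 0, 0, 0, 0, 0, 0]]}}

```text
time_s: 7.6
ee_pos: [0.5258, -0.1617, 0.1318]
eef_rot: [0.002, 0.16, 0.987, -0.001]
contact_force: [-0.2, 0.1, -1.6]
grip_width: 0.0436
```

```bash
python3 plan.py .527 -.162 .06 72 0 20; python3 - <<'E'
from h import *
p,d=env.snapshot("side")
cv2.imwrite("pics/tub.png",cv2.resize(p[200:400,190:440,::-1],None,fx=2.8,fy=2.8,interpolation=cv2.INTER_CUBIC))
c,s=np.cos(WY),np.sin(WY); M=np.array([[c,-s],[s,c]])
for lo,hi in(((125,50,15),(170,255,255)),((36,60,20),(62,255,160))):
  for b in blobs(p,lo,hi,12):
    P=dep("side",d,b); q=np.c_[(P-W0)[:,:2]@M,P[:,2]]
    if abs(q[:,0].mean()+.05)<.15 and abs(q[:,1].mean())<.15: print(len(b),q.mean(0).round(3),"lo",np.percentile(q,3,axis=0).round(3),"hi",np.percentile(q,97,axis=0).round(3))
E
```

```text
t 7.6 tcp [ 0.5258 -0.1617  0.1318] y [ 0.315  0.949 -0.   ] z [ 0.005 -0.002 -1.   ] F [-0.2  0.1 -1.6] grip 0.0436 q [-0.34 -0.14  1.8  -0.    1.47 -1.59]
total rotvec [-0.     0.005 -0.006] dp world [ 0.0012 -0.0003 -0.0718] tool dp [-0.0009  0.0001  0.0718] n 4
  [-0.0, 0.0, 0.018] [-0.0, 0.001, -0.002]
  [-0.0, 0.0, 0.018] [-0.0, 0.001, -0.002]
  [-0.0, 0.0, 0.018] [-0.0, 0.001, -0.002]
  [-0.0, 0.0, 0.018] [-0.0, 0.001, -0.002]
452 [-0.089  0.028  0.194] lo [-0.109  0.016  0.175] hi [-0.067  0.048  0.199]
795 [-0.001  0.029  0.198] lo [-0.028  0.015  0.178] hi [0.026 0.054 0.205]
17 [-0.116  0.042  0.193] lo [-0.121  0.037  0.189] hi [-0.111  0.047  0.196]
51 [-0.128  0.03   0.169] lo [-0.208  0.017  0.001] hi [-0.112  0.139  0.189]
12 [-0.142 -0.069  0.065] lo [-0.146 -0.072  0.061] hi [-0.138 -0.065  0.067]
```

View pics/tub.png

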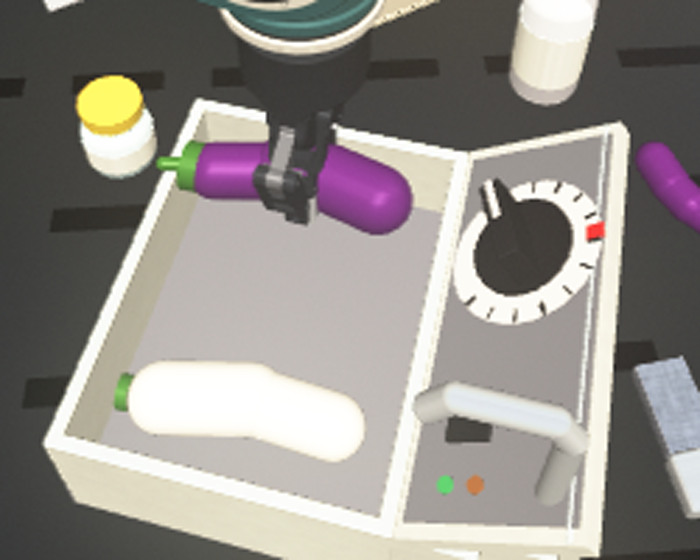

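Request:
{"name": "arm_command", "arguments": {"steps": [[-1, 0, 0, 0.025, 0, 0.005, 0], [-1, 0, 0, 0.025, 0, 0, 0], [-1, 0, 0, 0.025, 0, 0, 0], [-1, 0, 0, 0.02, 0, 0, 0], [-1, 0, 0, 0, 0, 0, 0]]}}

```text
time_s: 8.15
ee_pos: [0.5302, -0.1612, 0.045]
eef_rot: [0.006, 0.158, 0.987, -0.001]
contact_force: [-0.8, 0.0, -2.4]
grip_width: 0.0434
```

```bash
python3 plan.py .527 -.162 .006 72 0 20
```

```text
t 8.15 tcp [ 0.5302 -0.1612  0.045 ] y [ 0.312  0.95  -0.001] z [ 0.011 -0.004 -1.   ] F [-0.8  0.  -2.4] grip 0.0434 q [-0.34 -0.07  1.89 -0.    1.31 -1.59]
total rotvec [-0.001  0.012 -0.003] dp world [-0.0032 -0.0008 -0.039 ] tool dp [ 0.0032 -0.0017  0.039 ] n 2
  [0.002, -0.001, 0.019] [-0.0, 0.006, -0.002]
  [0.001, -0.001, 0.019] [-0.0, 0.006, -0.002]
```

Request:
{"name": "arm_command", "arguments": {"steps": [[-1, 0.003, 0, 0.012, 0, 0.01, 0], [-1, 0, 0, 0.012, 0, 0, 0], [-1, 0, 0, 0.006, 0, 0, 0], [-1, 0, 0, 0.002, 0, 0, 0], [-1, 0, 0, 0, 0, 0, 0]]}}

```text
time_s: 8.65
ee_pos: [0.5296, -0.1604, 0.0158]
eef_rot: [0.003, 0.157, 0.988, -0.001]
contact_force: [-0.8, 0.2, -2.2]
grip_width: 0.043
```

```bash
python3 plan.py .527 -.162 .004 72 0 20
```

```text
t 8.65 tcp [ 0.5296 -0.1604  0.0158] y [ 0.311  0.95  -0.001] z [ 0.006 -0.003 -1.   ] F [-0.8  0.2 -2.2] grip 0.043 q [-0.34 -0.04  1.91 -0.    1.27 -1.59]
total rotvec [-0.001  0.007 -0.002] dp world [-0.0026 -0.0016 -0.0118] tool dp [ 0.0021 -0.0023  0.0118] n 1
  [0.002, -0.002, 0.012] [-0.001, 0.007, -0.002]
```

Request:
{"name": "arm_command", "arguments": {"steps": [[-1, 0, 0, 0.005, 0, 0.006, 0], [-1, 0, 0, 0.003, 0, 0, 0], [-1, 0, 0, 0.002, 0, 0, 0], [-1, 0, 0, 0.001, 0, 0, 0]]}}

```text
time_s: 9.05
ee_pos: [0.5302, -0.1607, 0.0049]
eef_rot: [0.001, 0.158, 0.988, -0.0]
contact_force: [0.5, -0.3, -2.3]
grip_width: 0.0431
```

Request:
{"name": "arm_command", "arguments": {"steps": [[-1, 0, 0, 0.002, 0, 0, 0], [-1, 0, 0, 0, 0, 0, 0]]}}

```text
time_s: 9.25
ee_pos: [0.5305, -0.1608, 0.0032]
eef_rot: [0.001, 0.158, 0.988, -0.001]
contact_force: [-0.3, -0.7, -0.8]
grip_width: 0.0432
```

Request:
{"name": "arm_command", "arguments": {"steps": [[-1, 0, 0, 0.001, 0, 0, 0], [0.2, 0, 0, 0, 0, 0, 0], [0.5, 0, 0, 0, 0, 0, 0], [0.7, 0, 0, 0, 0, 0, 0], [0.7, 0, 0, 0, 0, 0, 0]]}}

```text
time_s: 9.75
ee_pos: [0.5309, -0.161, 0.0033]
eef_rot: [0.002, 0.158, 0.988, -0.001]
contact_force: [-0.3, 0.1, -0.3]
grip_width: 0.0726
```

Request:
{"name": "arm_command", "arguments": {"steps": [[0.7, 0, 0, -0.01, 0, 0, 0], [0.7, 0, 0, -0.03, 0, 0, 0], [0.7, 0, 0, -0.04, 0, 0, 0], [0.7, 0, 0, -0.04, 0, 0, 0], [0.7, 0, 0, -0.04, 0, 0, 0]]}}

```text
time_s: 10.25
ee_pos: [0.5275, -0.1597, 0.165]
eef_rot: [-0.003, 0.158, 0.988, 0.0]
contact_force: [0.2, -0.5, -0.6]
grip_width: 0.0731
```

```bash
python3 plan.py .527 -.162 .16 72 0 20;python3 - <<'E'
from h import *
p,d=env.snapshot("side")
c,s=np.cos(WY),np.sin(WY); M=np.array([[c,-s],[s,c]])
for lo,hi in(((125,50,15),(170,255,255)),((36,60,20),(62,255,160)),((0,0,225),(180,50,255))):
  for b in blobs(p,lo,hi,12):
    P=dep("side",d,b); q=np.c_[(P-W0)[:,:2]@M,P[:,2]]
    if abs(q[:,0].mean()+.05)<.15 and abs(q[:,1].mean())<.15: print(len(b),q.mean(0).round(3),"lo",np.percentile(q,3,axis=0).round(3),"hi",np.percentile(q,97,axis=0).round(3))
E
```

```text
t 10.25 tcp [ 0.5275 -0.1597  0.165 ] y [ 0.311  0.95  -0.001] z [-0.006  0.001 -1.   ] F [ 0.2 -0.5 -0.6] grip 0.0731 q [-0.34 -0.14  1.75 -0.    1.54 -1.59]
total rotvec [-0.001 -0.006 -0.002] dp world [-0.0005 -0.0023 -0.005 ] tool dp [-0.0003 -0.0024  0.005 ] n 1
  [-0.0, -0.002, 0.005] [-0.001, -0.006, -0.002]
1371 [-0.034  0.035  0.067] lo [-0.1    0.019  0.05 ] hi [0.028 0.059 0.076]
14 [-0.112  0.045  0.063] lo [-0.118  0.04   0.06 ] hi [-0.107  0.049  0.066]
20 [-0.113  0.021  0.053] lo [-0.117  0.02   0.045] hi [-0.108  0.022  0.059]
12 [-0.142 -0.068  0.064] lo [-0.146 -0.072  0.061] hi [-0.138 -0.065  0.066]
25 [-0.03  -0.022  0.523] lo [-0.042 -0.023  0.52 ] hi [-0.019 -0.021  0.525]
125 [-0.013 -0.026  0.512] lo [-0.046 -0.025  0.489] hi [ 0.003 -0.021  0.524]
31 [-0.075  0.047  0.347] lo [-0.213  0.004  0.   ] hi [-0.047  0.374  0.392]
15 [-0.01  -0.009  0.406] lo [-0.021 -0.184  0.371] hi [0.036 0.024 0.594]
15 [-0.03   0.016  0.371] lo [-0.039  0.014  0.37 ] hi [-0.021  0.019  0.372]
7495 [ 0.032 -0.037  0.12 ] lo [-0.159 -0.138  0.026] hi [0.161 0.137 0.257]
12 [-0.032  0.019  0.272] lo [-0.036  0.015  0.27 ] hi [-0.028  0.021  0.274]
28 [0.079 0.064 0.168] lo [0.075 0.049 0.155] hi [0.084 0.083 0.173]
2059 [-0.056 -0.072  0.073] lo [-0.127 -0.092  0.054] hi [ 0.016 -0.048  0.079]
13 [-0.155 -0.136  0.024] lo [-0.16  -0.136  0.015] hi [-0.15  -0.135  0.035]
```

```bash
python3 plan.py .6136 -.1884 .19 -20 1 40; python3 - <<'E'
from h import *
p,d=env.snapshot("side")
B=w2w(np.eye(3),o=0); up=np.array([np.cos(.6109),0,.57358])@B; u=-B[1]; n=np.cross(u,up); C=w2w((.11,.045,.14))[0]
K,V=cal("side"); o=-V[:3,:3].T@V[:3,3]
def pan(uv,h):
    r=np.c_[uv,np.ones(len(uv))]@np.linalg.inv(K).T@V[:3,:3]; P=o+r*(((C+h*n-o)@n)/(r@n))[:,None]-C
    return np.c_[P@u,P@up]*1e3
def D(uv): P=dep("side",d,uv)-C; return np.c_[P@u,P@up,P@n]*1e3
for lo,hi,h,nm in(((0,0,180),(180,60,255),.04,"line"),((0,150,120),(8,255,255),0,"tab")):
  for b in blobs(p,lo,hi,8):
    q=pan(b,h); c=q.mean(0)
    if np.linalg.norm(c)<60 and len(b)<90:
        e=np.linalg.eigh(np.cov((q-c).T)); v=e[1][:,1]; v=v*np.sign(v@c)
        print(nm,b.mean(0).round(1),len(b),"ray",c.round(1),"dir",np.degrees(np.arctan2(*v)).round(1),"ang",np.degrees(np.arctan2(*c)).round(1),"depth",D(b).mean(0).round(1), "t",((q-c)@v).min().round(1),((q-c)@v).max().round(1))
# white ring: panel points at |h|<4 with radius
g=np.argwhere(np.ones((75,85)))[:,::-1]+[338,250]; r=pan(g,0); w=cv2.cvtColor(p,cv2.COLOR_RGB2HSV)[g[:,1],g[:,0]]
k=(w[:,2]>225)&(w[:,1]<40)&(np.hypot(*r.T)<62); Q=r[k]; Q=Q[Q[:,0]>-20]
for a in(0,45,60,90,120,150,180):
    x=np.radians(a); dd=np.array([np.sin(x),np.cos(x)]); s=Q@dd; t=Q@np.array([dd[1],-dd[0]]); z=s[(abs(t)<3)&(s>0)]
    if len(z): print("ring",a,z.min().round(1),z.max().round(1))
E
```

```text
t 10.3 tcp [ 0.5296 -0.1604  0.1728] y [ 0.311  0.95  -0.001] z [ 0.002 -0.001 -1.   ] F [ 0.1 -0.3  8.8] grip 0.0724 q [-0.34 -0.14  1.74 -0.    1.54 -1.59]
total rotvec [-0.376 -0.525  1.165] dp world [ 0.084  -0.028   0.0172] tool dp [-0.0886 -0.0005 -0.0169] n 10
  [-0.009, -0.0, -0.002] [-0.038, -0.053, 0.116]
  [-0.009, 0.001, -0.001] [-0.038, -0.053, 0.116]
  [-0.009, 0.002, -0.001] [-0.038, -0.053, 0.116]
  [-0.008, 0.003, -0.0] [-0.038, -0.053, 0.116]
  [-0.008, 0.004, 0.0] [-0.038, -0.053, 0.116]
  [-0.007, 0.005, 0.001] [-0.038, -0.053, 0.116]
  [-0.007, 0.006, 0.002] [-0.038, -0.053, 0.116]
  [-0.006, 0.006, 0.002] [-0.038, -0.053, 0.116]
  [-0.005, 0.007, 0.003] [-0.038, -0.053, 0.116]
  [-0.004, 0.007, 0.003] [-0.038, -0.053, 0.116]
line [365.2 270.3] 37 ray [-18.9  -9.6] dir -111.2 ang -116.8 depth [-18.   -8.7  41.2] t -16.1 15.9
tab [402.4 282. ] 28 ray [-10.1  46.6] dir -19.3 ang -12.2 depth [-7.  48.7  4.2] t -5.8 5.8
ring 0 31.2 61.9
ring 45 30.3 49.0
ring 60 30.1 48.9
ring 90 31.2 50.7
ring 120 33.5 52.5
ring 150 38.5 55.8
ring 180 44.1 60.7
```

Request:
{"name": "arm_command", "arguments": {"steps": [[0.4, -0.009, 0, -0.01, -0.038, -0.053, 0.116], [0.4, -0.009, 0.001, -0.01, -0.038, -0.053, 0.116], [0.4, -0.009, 0.002, -0.001, -0.038, -0.053, 0.116], [0.4, -0.008, 0.003, 0, -0.038, -0.053, 0.116], [0.4, -0.008, 0.004, 0, -0.038, -0.053, 0.116]]}}

```text
time_s: 10.85
ee_pos: [0.573, -0.1754, 0.2015]
eef_rot: [0.151, 0.438, 0.883, 0.075]
contact_force: [0.2, 0.6, 0.5]
grip_width: 0.0599
```

Request:
{"name": "arm_command", "arguments": {"steps": [[0.4, -0.007, 0.005, 0.001, -0.038, -0.053, 0.116], [0.4, -0.007, 0.006, 0.002, -0.038, -0.053, 0.116], [0.4, -0.006, 0.006, 0.002, -0.038, -0.053, 0.116], [0.4, -0.005, 0.007, 0.003, -0.038, -0.053, 0.116], [0.4, 0, 0, 0, 0, 0, 0]]}}

```text
time_s: 11.35
ee_pos: [0.6065, -0.1881, 0.2111]
eef_rot: [0.259, 0.629, 0.721, 0.131]
contact_force: [-0.8, -0.0, 0.7]
grip_width: 0.06
```

```bash
python3 plan.py .6136 -.1884 .19 -20 1 40
```

```text
t 11.35 tcp [ 0.6065 -0.1881  0.2111] y [0.84  0.174 0.514] z [ 0.538 -0.137 -0.832] F [-0.8 -0.   0.7] grip 0.06 q [-0.38 -0.36  1.95  0.08  0.98 -0.54]
total rotvec [-0.011 -0.033  0.077] dp world [ 0.0071 -0.0003 -0.0211] tool dp [ 0.0036 -0.005   0.0214] n 1
  [0.004, -0.005, 0.021] [-0.011, -0.033, 0.077]
```

Request:
{"name": "arm_command", "arguments": {"steps": [[0.4, 0.004, -0.004, 0.01, -0.011, -0.033, 0.085], [0.4, 0, 0, 0, 0, 0, 0]]}}

```text
time_s: 11.55
ee_pos: [0.6077, -0.1859, 0.2003]
eef_rot: [0.268, 0.658, 0.691, 0.134]
contact_force: [-0.5, 0.2, 0.1]
grip_width: 0.0599
```

```bash
python3 plan.py .6136 -.1884 .19 -20.5 1 40; cat > k.py <<'E'
from h import *
from scipy.spatial.transform import Rotation as R
p,d=env.snapshot("side"); s=env.sense(); q=s["eef_rot"]; r=R.from_quat([q[1],q[2],q[3],q[0]])
g=np.argwhere(np.ones((150,150)))[:,::-1]+[290,180]
P=dep("side",d,g); L=r.inv().apply(P-s["ee_pos"])   # points in the sensed tool frame
ok=(abs(L[:,0])<.05)&(abs(L[:,1])<.07)&(L[:,2]>-.14)&(L[:,2]<.02)&(d[g[:,1],g[:,0]]>.1)&(p[g[:,1],g[:,0]].max(1)<215)
for z in np.arange(-.10,.02,.01):
    for sg in(-1,1):
        k=ok&(abs(L[:,2]-z-.005)<.005)&(L[:,1]*sg>0)
        if k.sum()>3: print("z%.3f"%z,sg,k.sum(),"x",np.percentile(L[k,0],[5,95]).round(4),"y",np.percentile(L[k,1],[5,95]).round(4))
print("px of tcp",proj("side",s["ee_pos"]).round(1))
cv2.imwrite("pics/knob%d.png"%int(s["time_s"]*100),cv2.resize(p[190:330,290:450,::-1],None,fx=4,fy=4,interpolation=cv2.INTER_CUBIC))
E
python3 k.py; ls pics
```

```text
t 11.55 tcp [ 0.6077 -0.1859  0.2003] y [0.837 0.098 0.538] z [ 0.546 -0.167 -0.821] F [-0.5  0.2  0.1] grip 0.0599 q [-0.35 -0.37  1.97  0.04  0.93 -0.42]
total rotvec [-0.002 -0.002 -0.011] dp world [ 0.0059 -0.0025 -0.0103] tool dp [-0.0004 -0.0008  0.0121] n 1
  [-0.0, -0.001, 0.012] [-0.002, -0.002, -0.011]
z-0.100 -1 105 x [-0.0119  0.0096] y [-0.0567 -0.0248]
z-0.100 1 120 x [-0.0127  0.0101] y [0.0268 0.0614]
z-0.090 -1 94 x [-0.0125  0.0049] y [-0.0583 -0.031 ]
z-0.090 1 133 x [-0.012   0.0086] y [0.03   0.0599]
z-0.080 -1 56 x [-0.011   0.0103] y [-0.0415 -0.0307]
z-0.080 1 36 x [-0.012  -0.0049] y [0.0303 0.0453]
z-0.070 -1 56 x [-0.0104  0.0092] y [-0.0435 -0.0305]
z-0.070 1 53 x [-0.0104  0.0045] y [0.0299 0.0424]
z-0.060 -1 54 x [-0.0099  0.009 ] y [-0.0443 -0.0306]
z-0.060 1 53 x [-0.0109  0.0046] y [0.0296 0.0426]
z-0.050 -1 51 x [-0.0103  0.0104] y [-0.0421 -0.0304]
z-0.050 1 36 x [-0.0108 -0.0043] y [0.0294 0.0417]
z-0.040 -1 6 x [-0.0092  0.0081] y [-0.0345 -0.0307]
px of tcp [[347.6 264.4]]
crop1.png
dial.png
knob1160.png
miss.png
open.png
pre.png
side0.png
top0.png
tub.png
```

```bash
python3 plan.py .6339 -.1947 .188 -20.5 1 40
```

```text
t 11.6 tcp [ 0.6082 -0.1863  0.202 ] y [0.837 0.101 0.538] z [ 0.548 -0.167 -0.82 ] F [-0.6  0.1  0.8] grip 0.0597 q [-0.35 -0.37  1.97  0.04  0.93 -0.42]
total rotvec [-0.001 -0.002 -0.008] dp world [ 0.0257 -0.0084 -0.014 ] tool dp [-0.0054  0.0131  0.027 ] n 1
  [-0.005, 0.013, 0.027] [-0.001, -0.002, -0.008]
```

Request:
{"name": "arm_command", "arguments": {"steps": [[0.4, -0.003, 0.007, 0.014, 0, 0, -0.008], [0.4, -0.002, 0.006, 0.013, 0, 0, 0], [0.4, 0, 0, 0, 0, 0, 0]]}}

```text
time_s: 11.9
ee_pos: [0.6348, -0.195, 0.1909]
eef_rot: [0.269, 0.649, 0.7, 0.132]
contact_force: [-0.5, 0.3, 0.2]
grip_width: 0.0599
```

```bash
python3 plan.py .6794 -.2087 .1201 -20.5 1 15; python3 k.py; ls pics
```

```text
t 11.9 tcp [ 0.6348 -0.195   0.1909] y [0.837 0.123 0.533] z [ 0.547 -0.164 -0.821] F [-0.5  0.3  0.2] grip 0.0599 q [-0.35 -0.3   1.93  0.05  0.9  -0.45]
total rotvec [-0.001 -0.005  0.015] dp world [ 0.0446 -0.0137 -0.0708] tool dp [ 0.0004 -0.0021  0.0848] n 6
  [0.0, -0.0, 0.014] [-0.0, -0.001, 0.002]
  [0.0, -0.0, 0.014] [-0.0, -0.001, 0.002]
  [0.0, -0.0, 0.014] [-0.0, -0.001, 0.002]
  [0.0, -0.0, 0.014] [-0.0, -0.001, 0.002]
  [0.0, -0.0, 0.014] [-0.0, -0.001, 0.002]
  [0.0, -0.0, 0.014] [-0.0, -0.001, 0.002]
z-0.100 -1 122 x [-0.0126  0.0094] y [-0.0602 -0.0306]
z-0.100 1 120 x [-0.0127  0.009 ] y [0.0288 0.0622]
z-0.090 -1 94 x [-0.0131  0.0008] y [-0.0588 -0.03  ]
z-0.090 1 126 x [-0.0128  0.0082] y [0.0317 0.0591]
z-0.080 -1 48 x [-0.0115  0.0084] y [-0.0418 -0.0295]
z-0.080 1 35 x [-0.0119 -0.0055] y [0.0311 0.0449]
z-0.070 -1 53 x [-0.011   0.0075] y [-0.042  -0.0296]
z-0.070 1 45 x [-0.0114  0.004 ] y [0.0313 0.0438]
z-0.060 -1 53 x [-0.0114  0.0092] y [-0.042  -0.0292]
z-0.060 1 50 x [-0.011  0.004] y [0.0307 0.0437]
z-0.050 -1 43 x [-0.0112  0.0071] y [-0.0416 -0.0294]
z-0.050 1 32 x [-0.0116 -0.0015] y [0.0308 0.0423]
z-0.040 -1 5 x [-0.0027  0.0092] y [-0.0299 -0.0294]
z0.010 -1 7 x [-0.023   0.0195] y [-0.0069 -0.0048]
z0.010 1 9 x [-0.0184  0.0114] y [0.0006 0.0058]
px of tcp [[362.6 271. ]]
crop1.png
dial.png
knob1160.png
knob1195.png
miss.png
open.png
pre.png
side0.png
top0.png
tub.png
```

Request:
{"name": "arm_command", "arguments": {"steps": [[0.4, 0, -0.001, 0.015, 0, -0.003, 0.015], [0.4, 0, 0, 0.015, 0, 0, 0], [0.4, 0, 0, 0.015, 0, 0, 0], [0.4, 0, 0, 0.015, 0, 0, 0], [0.4, 0, 0, 0, 0, 0, 0]]}}

```text
time_s: 12.45
ee_pos: [0.6682, -0.206, 0.1383]
eef_rot: [0.269, 0.653, 0.695, 0.133]
contact_force: [0.1, 0.6, -0.5]
grip_width: 0.0601
```

```bash
python3 plan.py .6794 -.2087 .1201 -20.5 1 15
```

```text
t 12.45 tcp [ 0.6682 -0.206   0.1383] y [0.837 0.111 0.536] z [ 0.547 -0.167 -0.82 ] F [ 0.1  0.6 -0.5] grip 0.0601 q [-0.35 -0.18  1.93  0.04  0.79 -0.43]
total rotvec [-0.001 -0.002  0.002] dp world [ 0.0112 -0.0027 -0.0182] tool dp [ 0.001  -0.0006  0.0215] n 2
  [0.001, -0.0, 0.011] [-0.001, -0.001, 0.001]
  [0.001, -0.0, 0.011] [-0.001, -0.001, 0.001]
```

Request:
{"name": "arm_command", "arguments": {"steps": [[0.4, 0.001, 0, 0.011, 0, 0, 0], [0.4, 0, 0, 0.009, 0, 0, 0], [0.4, 0, 0, 0, 0, 0, 0]]}}

```text
time_s: 12.75
ee_pos: [0.6799, -0.2085, 0.1197]
eef_rot: [0.268, 0.653, 0.695, 0.133]
contact_force: [0.2, 0.7, 0.3]
grip_width: 0.0597
```

Request:
{"name": "arm_command", "arguments": {"steps": [[-1, 0, 0, 0, 0, 0, 0], [-1, 0, 0, 0, 0, 0, 0], [-1, 0, 0, 0, 0, 0, 0], [-1, 0, 0, 0, 0, 0, 0], [-1, 0, 0, 0, 0, 0, 0]], "newtons": 40}}

```text
time_s: 13.25
ee_pos: [0.6796, -0.2084, 0.1207]
eef_rot: [0.269, 0.653, 0.695, 0.133]
contact_force: [7.7, -0.8, -6.5]
grip_width: 0.0151
```

```bash
python3 plan.py .6794 -.2087 .1201 82 1 15; python3 -c "
from h import *
print(env.sense()['moment'].round(2))"
```

```text
t 13.25 tcp [ 0.6796 -0.2084  0.1207] y [0.837 0.112 0.535] z [ 0.547 -0.166 -0.82 ] F [ 7.7 -0.8 -6.5] grip 0.0151 q [-0.35 -0.14  1.92  0.04  0.76 -0.43]
total rotvec [ 0.    -0.003 -1.35 ] dp world [-0.0002 -0.0003 -0.0006] tool dp [-0.0002 -0.0005  0.0004] n 10
  [-0.0, -0.0, 0.0] [0.0, -0.0, -0.135]
  [-0.0, -0.0, 0.0] [0.0, -0.0, -0.135]
  [-0.0, -0.0, 0.0] [0.0, -0.0, -0.135]
  [0.0, -0.0, 0.0] [0.0, -0.0, -0.135]
  [0.0, -0.0, 0.0] [0.0, -0.0, -0.135]
  [0.0, -0.0, 0.0] [0.0, -0.0, -0.135]
  [0.0, -0.0, 0.0] [0.0, -0.0, -0.135]
  [0.0, -0.0, 0.0] [0.0, -0.0, -0.135]
  [0.0, -0.0, 0.0] [0.0, -0.0, -0.135]
  [0.0, -0.0, 0.0] [0.0, -0.0, -0.135]
[ 0.01 -0.28  0.09]
```

Request:
{"name": "arm_command", "arguments": {"steps": [[-1, 0, 0, 0, 0, 0, 0.1], [-1, 0, 0, 0, 0, 0, 0.1], [-1, 0, 0, 0, 0, 0, 0.1], [-1, 0, 0, 0, 0, 0, 0.1], [-1, 0, 0, 0, 0, 0, 0.1]]}}

```text
time_s: 13.75
ee_pos: [0.6791, -0.2084, 0.1203]
eef_rot: [0.226, 0.809, 0.505, 0.197]
contact_force: [-0.8, -0.2, -2.6]
grip_width: 0.0154
```

```bash
python3 plan.py .6794 -.2087 .1201 82 1 15|head -2; python3 -c "
from h import *
print(env.sense()['moment'].round(2))"
```

```text
t 13.75 tcp [ 0.6791 -0.2084  0.1203] y [ 0.729 -0.387  0.564] z [ 0.547 -0.167 -0.821] F [-0.8 -0.2 -2.6] grip 0.0154 q [-0.35 -0.14  1.92  0.04  0.75  0.09]
total rotvec [-3.000e-03  1.000e-03  1.275e+00] dp world [ 0.0003 -0.0003 -0.0002] tool dp [-0.0001  0.0002  0.0004] n 10
[-0.04  0.2   0.07]
```

Request:
{"name": "arm_command", "arguments": {"steps": [[-1, 0, 0, 0, 0, 0, 0.115], [-1, 0, 0, 0, 0, 0, 0.115], [-1, 0, 0, 0, 0, 0, 0.115], [-1, 0, 0, 0, 0, 0, 0.115], [-1, 0, 0, 0, 0, 0, 0.115]]}}

```text
time_s: 14.25
ee_pos: [0.6786, -0.2079, 0.1198]
eef_rot: [0.157, 0.922, 0.244, 0.254]
contact_force: [0.2, 0.8, -3.0]
grip_width: 0.0153
```

Request:
{"name": "arm_command", "arguments": {"steps": [[-1, 0, 0, 0, 0, 0, 0.115], [-1, 0, 0, 0, 0, 0, 0.115], [-1, 0, 0, 0, 0, 0, 0.115], [-1, 0, 0, 0, 0, 0, 0.115], [-1, 0, 0, 0, 0, 0, 0.06]]}}

```text
time_s: 14.75
ee_pos: [0.6784, -0.2072, 0.1196]
eef_rot: [0.083, 0.954, -0.012, 0.288]
contact_force: [1.4, -0.1, -3.6]
grip_width: 0.0156
```

```bash
python3 plan.py .6794 -.2087 .1201 82 1 15|head -2; python3 k.py >/dev/null; ls pics | grep knob1[4-9]
```

```text
t 14.75 tcp [ 0.6784 -0.2072  0.1196] y [-0.071 -0.986  0.152] z [ 0.547 -0.166 -0.821] F [ 1.4 -0.1 -3.6] grip 0.0156 q [-0.35 -0.14  1.92  0.04  0.75  1.23]
total rotvec [-0.003  0.002  0.132] dp world [ 0.001  -0.0015  0.0005] tool dp [0.001  0.0015 0.0004] n 1
knob1480.png
```

Request:
{"name": "arm_command", "arguments": {"steps": [[-1, 0, 0, 0, 0, 0, 0.08], [-1, 0, 0, 0, 0, 0, 0.04], [-1, 0, 0, 0, 0, 0, 0], [-1, 0, 0, 0, 0, 0, 0]]}}

```text
time_s: 15.2
ee_pos: [0.6785, -0.207, 0.1196]
eef_rot: [0.066, 0.952, -0.07, 0.292]
contact_force: [1.7, 0.3, -4.0]
grip_width: 0.0154
```

```bash
python3 plan.py .6794 -.2087 .1201 82 1 15|head -2; python3 k.py >/dev/null; ls pics | grep knob1[5-9]
```

```text
t 15.2 tcp [ 0.6785 -0.207   0.1196] y [-0.171 -0.982  0.084] z [ 0.547 -0.166 -0.82 ] F [ 1.7  0.3 -4. ] grip 0.0154 q [-0.35 -0.14  1.92  0.04  0.75  1.35]
total rotvec [-0.003  0.002  0.012] dp world [ 0.0009 -0.0017  0.0005] tool dp [0.0012 0.0015 0.0004] n 1
knob1525.png
```

Request:
{"name": "arm_command", "arguments": {"steps": [[0.3, 0, 0, 0, 0, 0, 0], [0.3, 0, 0, 0, 0, 0, 0], [0.3, 0, 0, 0, 0, 0, 0], [0.3, 0, 0, -0.02, 0, 0, 0], [0.3, 0, 0, -0.03, 0, 0, 0]]}}

```text
time_s: 15.75
ee_pos: [0.6504, -0.1985, 0.1583]
eef_rot: [0.065, 0.952, -0.068, 0.29]
contact_force: [-0.3, -0.1, 0.1]
grip_width: 0.0557
```

Request:
{"name": "arm_command", "arguments": {"steps": [[0.3, 0, 0, -0.04, 0, 0, 0], [0.3, 0, 0, -0.04, 0, 0, 0], [0.3, 0, 0, -0.04, 0, 0, 0], [0.3, 0, 0, -0.02, 0, 0, 0], [0.3, 0, 0, 0, 0, 0, 0]]}}

```text
time_s: 16.25
ee_pos: [0.5704, -0.1743, 0.283]
eef_rot: [0.067, 0.951, -0.067, 0.293]
contact_force: [0.5, 0.5, -0.3]
grip_width: 0.0559
```

```bash
cat > ang.py <<'E'
from h import *
p,d=env.snapshot("side"); s=env.sense()
B=w2w(np.eye(3),o=0); up=np.array([np.cos(.6109),0,.57358])@B; u=-B[1]; n=np.cross(u,up); C=w2w((.11,.045,.14))[0]
K,V=cal("side"); o=-V[:3,:3].T@V[:3,3]
def pan(uv,h):
    r=np.c_[uv,np.ones(len(uv))]@np.linalg.inv(K).T@V[:3,:3]; P=o+r*(((C+h*n-o)@n)/(r@n))[:,None]-C
    return np.c_[P@u,P@up]*1e3
def D(uv): P=dep("side",d,uv)-C; return np.c_[P@u,P@up,P@n]*1e3
for lo,hi,h,nm in(((0,0,170),(180,70,255),.04,"line"),((0,130,120),(8,255,255),0,"tab")):
  for b in blobs(p,lo,hi,8):
    q=pan(b,h); c=q.mean(0); e=D(b)
    if np.linalg.norm(c)<60 and len(b)<120:
        v=np.linalg.eigh(np.cov((q-c).T))[1][:,1]; v=v*np.sign(v[1])
        print(nm,b.mean(0).round(1),len(b),"ray",c.round(1),"dir",np.degrees(np.arctan2(*v)).round(1),"depth",e.mean(0).round(1),"t",((q-c)@v).min().round(1),((q-c)@v).max().round(1))
cv2.imwrite("pics/ang%d.png"%int(s["time_s"]*100),cv2.resize(p[245:330,330:430,::-1],None,fx=7,fy=7,interpolation=cv2.INTER_CUBIC))
E
python3 ang.py; ls pics|grep ang
```

```text
line [374.6 274.2] 43 ray [-6.4 11.7] dir -8.6 depth [ 3.9 20.1 53.2] t -15.4 14.8
tab [402.5 281.9] 31 ray [-10.3  46.9] dir -45.9 depth [-7.1 49.2  4.4] t -7.3 7.0
ang1630.png
```

View pics/ang1630.png

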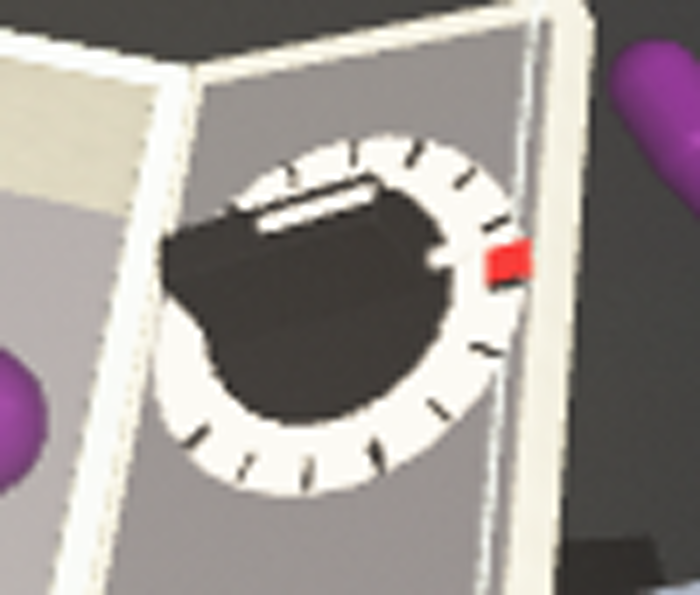

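```bash
cat >> ang.py <<'E'
from scipy.optimize import least_squares
t=np.array([(292,175),(353,152),(416,152),(464,177),(495,222),(487,350),(440,410),(376,455),(307,475),(246,467),(197,436)])/7+[330,245]
q=pan(t,.001); f=least_squares(lambda a:np.hypot(*(q-a[:2]).T)-a[2],[0,0,48]); c0=f.x[:2]
print("centre",f.x.round(1),"res",f.fun.round(1)); A=lambda v:np.degrees(np.arctan2(*(v-c0).T)).round(1)
print("tick angles",A(q)); tb=pan(np.array([[509,262]])/7+[330,245],.001); nt=pan(np.array([[438,258],[452,257]])/7+[330,245],.005)
print("tab",A(tb),np.hypot(*(tb-c0).T),"notch",A(nt),np.hypot(*(nt-c0).T))
E
python3 ang.py
```

```text
line [374.6 274.2] 43 ray [-6.4 11.7] dir -8.6 depth [-4.8 13.  42. ] t -15.4 14.8
tab [402.5 281.9] 31 ray [-10.3  46.9] dir -45.9 depth [-7.2 49.1  4.3] t -7.3 7.0
centre [-2.6 -2.4 49.6] res [-0.5  0.2  0.5 -0.1 -0.5  0.5 -0.2 -0.2  0.  -0.2  0.3]
tick angles [-112.2  -89.8  -66.7  -44.8  -22.6   23.    45.5   68.5   91.   112.8
  135.7]
tab [-6.5] [50.54678765] notch [-12.8 -10.9] [32.8682326  36.72168798]
```

Request:
{"name": "arm_command", "arguments": {"steps": [[0.3, 0, 0, -0.04, 0, 0, 0], [0.3, 0, 0.04, -0.03, 0, 0, 0], [0.3, 0, 0.045, -0.01, 0, 0, 0], [0.3, 0, -0.045, 0, 0, 0, 0], [0.3, 0, -0.045, 0, 0, 0, 0]]}}

```text
time_s: 16.85
ee_pos: [0.5236, -0.175, 0.336]
eef_rot: [0.069, 0.953, -0.08, 0.284]
contact_force: [0.6, 0.4, 0.0]
grip_width: 0.0556
```

```bash
python3 plan.py .40 .15 .33 -98 1 40
```

```text
t 16.85 tcp [ 0.5236 -0.175   0.336 ] y [-0.193 -0.977  0.087] z [ 0.53  -0.178 -0.829] F [0.6 0.4 0. ] grip 0.0556 q [-0.39 -0.57  1.89  0.04  1.24  1.35]
total rotvec [ 0.012  0.02  -0.005] dp world [-0.1236  0.325  -0.006 ] tool dp [-0.1424 -0.2944 -0.1184] n 9
  [-0.016, -0.033, -0.013] [0.001, 0.002, -0.001]
  [-0.016, -0.033, -0.013] [0.001, 0.002, -0.001]
  [-0.016, -0.033, -0.013] [0.001, 0.002, -0.001]
  [-0.016, -0.033, -0.013] [0.001, 0.002, -0.001]
  [-0.016, -0.033, -0.013] [0.001, 0.002, -0.001]
  [-0.016, -0.033, -0.013] [0.001, 0.002, -0.001]
  [-0.016, -0.033, -0.013] [0.001, 0.002, -0.001]
  [-0.015, -0.033, -0.013] [0.001, 0.002, -0.001]
  [-0.015, -0.033, -0.013] [0.001, 0.002, -0.001]
```

Request:
{"name": "arm_command", "arguments": {"steps": [[0.3, -0.016, -0.033, -0.013, 0, 0, 0], [0.3, -0.016, -0.033, -0.013, 0, 0, 0], [0.3, -0.016, -0.033, -0.013, 0, 0, 0], [0.3, -0.016, -0.033, -0.013, 0, 0, 0], [0.3, -0.016, -0.033, -0.013, 0, 0, 0]]}}

```text
time_s: 17.35
ee_pos: [0.4559, 0.0086, 0.3198]
eef_rot: [0.071, 0.955, -0.085, 0.277]
contact_force: [0.4, 0.2, 0.6]
grip_width: 0.0553
```

```bash
python3 - <<'E'
from h import *
p,d=env.snapshot("top"); p2,_=env.snapshot("side")
B=w2w(np.eye(3),o=0); up=np.array([np.cos(.6109),0,.57358])@B; u=-B[1]; n=np.cross(u,up); C=w2w((.11,.045,.14))[0]
K,V=cal("top"); o=-V[:3,:3].T@V[:3,3]
def pan(uv,h):
    r=np.c_[uv,np.ones(len(uv))]@np.linalg.inv(K).T@V[:3,:3]; P=o+r*(((C+h*n-o)@n)/(r@n))[:,None]-C
    return np.c_[P@u,P@up]*1e3
for lo,hi,h,nm in(((0,0,120),(180,80,255),.04,"line"),((0,100,120),(8,255,255),0.002,"tab"),((0,0,0),(180,255,75),.008,"disc")):
  for b in blobs(p,lo,hi,8):
    q=pan(b,h); c=q.mean(0)
    if np.linalg.norm(c)<60 and len(b)<900:
        v=np.linalg.eigh(np.cov((q-c).T))[1][:,1]; v=v*np.sign(v[1]); print(nm,b.mean(0).round(1),len(b),c.round(1),"dir",np.degrees(np.arctan2(*v)).round(1),"t",((q-c)@v).min().round(1),((q-c)@v).max().round(1))
a=cv2.resize(p[130:200,350:425,::-1],None,fx=5,fy=5,interpolation=cv2.INTER_CUBIC)
b=cv2.resize(p2[90:400,190:430,::-1],(271,350),interpolation=cv2.INTER_AREA)
cv2.imwrite("pics/fin.png",np.hstack([a,b]))
E
```

```text
line [388.  166.9] 42 [-3.3 12.6] dir -10.0 t -16.7 18.2
tab [391.8 150.7] 12 [-6.3 48.5] dir -35.4 t -4.9 5.5
disc [387.3 167.5] 274 [-0.8 -2.9] dir -38.3 t -34.0 32.6
```

View pics/fin.png

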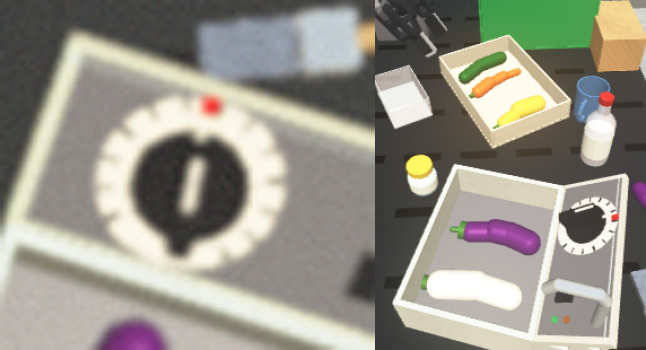

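```bash
python3 -c "
from h import *
s=env.sense(); print(s['time_s'],np.abs(s['qd']).max()); print(env.finish_job())"
```

```text
17.45 0.12715279316767958
the job is handed in; nothing more can be done
None
```

The eggplant is lying flat in the washer's tub beside the daikon, and the timer knob is turned to the red tab. I handed the job in at 17.5 s of the 67 s allowed. No verdict was reported.

- **Eggplant:** I took the large eggplant from the crate, not the smaller look-alike on the table. The first grasp closed on nothing, because the real fingertips sit about 35 mm short of the reported TCP, measured along the tool's axis. I found this from the side camera's depth image and corrected for it. The second grasp held at 43 mm and 1.8 N. I lowered the eggplant until the tub floor took its weight before letting go.
- **Last check, eggplant:** Its top is at z 76 mm. Its centre is near washer x −0.04 m, y +0.035 m, clear of the walls and the daikon.
- **Knob:** I gripped the bar square to the panel, turned it about 1.8 rad clockwise, let go and backed off.
- **Last check, knob:** The pointer reads −8.6° from the side camera and −10° from the top. The tab reads about −6.5° and −6° (all measured clockwise from straight up the slope). The pointer is therefore probably 2 to 4° short of the tab's middle, inside the 6° limit. One rough reading suggested up to 5°, if the mark is lower than I assumed. I judged that acceptable and did not nudge the knob.
- **Other things:** In the last picture the cucumber, carrot and squash are in the crate and the daikon is in the tub. The bottle, punnet, mug and jar look unmoved, and the arm touches nothing. The arm was still settling slightly at hand-in, at up to 0.13 rad/s.

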